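# Level the inspection plate with a wedge until the level switch clicks

### The job

Level the hinged inspection plate for measuring: take the white wedge out of its wooden cradle by the thin end that sticks out, lay it flat on the black stage in front of the plate, thin end towards the middle of the plate's low front edge, and let go of it before it lifts the plate. Then take hold of the thick end (or push on it) and drive the wedge straight in under the edge until it jams tight and the plate has lifted the roller lever just to its click (the line on the wedge is then about at the edge); stop there, without overtravel, and leave the wedge holding the plate. Do not touch the plate, the part on it or the switch, and leave everything else where it is.

Things in the scene. Friction and masses are not known exactly. Their poses are not given: they have to be found in the camera images.
- wedge: plain white plastic wedge, 150 mm long, 40 wide, about 0.14 kg. Origin: centre of its flat underside; x along it to the thin end: 4 mm thick at x = +75 mm, evenly rising to 28 mm at x = -75 mm (thick end, upright face); y across, z up. A black line crosses its top at x = -25 mm (20 mm thick there). Starts in the cradle, underside 12 mm above the table
- thin_end (a point): middle of the lower edge of the wedge's thin end, at its x = +75 mm; axes as the wedge's
- cradle: low wooden cradle, fixed, left or right of the stage. Origin on the table below the wedge's starting origin, x to its thin end. Side and back walls (top 42 mm above the table, 60 mm wide outside, x = -85 to +5 mm) enclose the thick end, which cannot be gripped there; 70 mm of the thin end stick out free. Open top: the wedge lifts straight out
- stage: black stage slab, fixed; top face 30 mm above the table, spanning x = -175 to 275 mm, y = -150 to 150 mm. Origin: on the table below the middle of the plate's front edge; x points into the plate (the wedge's push direction), y along the front edge, z up. Under the edge it is free for |y| < 65 mm; rubber rest pads stand further out
- edge_mid (a point): middle of the plate's lower front edge with the plate down, 9 mm above the stage's top; fixed, axes as the stage's. The grey plate is 180 mm wide, 12 mm thick and reaches from stage x = 0 to its hinge at x = 200 mm; on it, from 70 mm behind the front edge, a machined aluminium part up to 50 mm high
- plate: grey painted plate, hinged at its rear. Origin: middle of its front edge face, 6 mm above the lower edge; x to the hinge. Down at rest it slopes forward by 0.055 rad; level when the lower front edge is 20 mm above the stage (origin 11 mm higher than at rest). Weight and a return spring press it down, 2 to 7 N at the edge; driving the wedge takes about 5 to 20 N. The wedge holds by friction when let go
- switch_lever (a joint): roller lever of the level switch, rad: 0 = free. The plate meets the roller about halfway up, then lifts it; it clicks at 0.07 (edge nearly 2 mm below level) and lets go below 0.06; level, with the black line at the edge, is about 0.11; beyond 0.18 (edge over 3 mm too high) it is overtravelled. 1 mm of lift at the edge takes about 6.3 mm of wedge travel
- roller_mid (a point): centre of the white roller (14 mm across) over the plate's left (+y) side, 50 mm behind the front edge, on a 40 mm lever. The black switch case (50 x 24 x 34 mm, top 94 mm above the table) stands on the stage beside the plate, at stage x = 25 to 75, y = 122 to 146 mm
- parallel: bright steel flat bar, 100 x 16 x 25 mm high, lying on the stage near its side; bystander; origin: centre of its underside
- vblock: steel V-block, 60 x 50 x 40 mm, on the table; bystander; origin: centre of its underside
- driver: screwdriver with black handle, about 190 mm long, lying along the stage near its other (-y) side; bystander
- ring_gauge: steel ring, 70 mm across, 22 mm high, on the table; bystander; origin: centre of its underside
Not all that is in view belongs to the job. Leave any blue or red look-alike of the wedge alone.

How it is judged:
By the outcome, as a careful person would: the job done as asked, in the order asked, and still so for the second after the job is handed in, with the robot touching nothing.
It also fails if it takes over 58 s, if anything falls off the work surface, if the arm or the gripper's body presses on something with over 40 N, if the wrist force passes 120 N, or if a joint passes its speed limit or range.

### The arm

A 6-joint arm with a two-finger parallel gripper is mounted at the origin on the work surface. World frame = base frame: x ahead of the robot, y to its left, z up, the work surface at z = 0. Lengths are in mm, angles in degrees, forces in N, time in s.
With the tool pointing down it reaches from about 350 to 850 mm from the base axis. Payload 8.1 kg.
Tool frame: the origin (TCP) lies on the mounting face of the last link; the fingertips stand 173 mm ahead of it and the grasp point (between the pads) lies 155 mm ahead of it; z points along the fingers, y is the direction in which the jaws open and shut (so a half turn about z gives the same grasp; the last joint's range is limited). The gripper opens to 85 mm and grips with 20 to 120 N. Pads are 22 mm wide; open, the fingers measure 114 mm over their backs; the gripper's body (76 mm by 85 mm) begins 54 mm behind the grasp point. The pads swing forward as they close: fully open they stand 13 mm farther back than shut.
Start: joints at [-75.31, 7.471, 85.268, -0, 87.261, -4.893], TCP at [201.131, -565.29, 404.692] pointing down, gripper open.
Joint ranges: [-169.43, 169.43], [-51.17, 129.36], [1.28, 143.12], [-76.62, 256.62], [0, 156.53], [-152.29, 152.29]. Speed limits (degrees/s): [136.94, 136.94, 159.86, 180, 180, 180].

### API

Orientations are given as [roll, pitch, yaw] about the fixed x, y, z axes, in that order (R = Rz(yaw) Ry(pitch) Rx(roll)).
In Python, from bench import * gives the robot as it stands.
- The arm moves only by the tool arm_command, never from a script. Its argument "plan" is a list of rows, each an object of numbers: "jaw": the closure, from 0 (fully open) to 1 (shut); "dx", "dy", "dz": the shift along the tool's x, y, z in mm; "wx", "wy", "wz": the turn, a rotation vector about the tool's x, y, z in rad. A call has 1 to 12 rows; each row is the pose to reach, as a shift and turn from the pose commanded when the call began, along the tool's axes at that moment; what a row does not reach only later rows make up. A row lasts 1/10 s, in which the tool goes at most 50 mm and 8.59 degrees, less where a joint would pass 70% of its speed; a pose out of reach is approached as far as the arm can. A call with a gripper value outside its range is refused whole. The fingers move at their own pace and stop on an object; "squeeze" is the grip in N (left out, the last holds). Time passes only in rows, so rows that repeat a pose let the fingers close. It gives the time, the measured TCP pose, the force and the opening at its end, in the units of the state.
- sense(): the state, without advancing time (a new reading comes with each control period).
- snapshot(name): name is "scene" or "side" or "wrist"; returns a dict with "pixels" (400x640x3 uint8, red, green, blue), "fx", "fy", "cx", "cy" (pixels), "k1" (the pictures are not rectified: a ray, as slopes to the right and down, at radius r is drawn at 1 + k1 r^2 times it, then the intrinsics apply), "extrinsics" (4x4, takes a point from camera to world coordinates). Camera axes: x right, y up, looking along -z (the intrinsics and any distortion apply to the point x, -y, -z); pixel columns grow to the right and rows downward; lengths in mm; the calibration is good to about 2 mm. A picture is of the moment at which its call begins. There is no depth.
- hand_in(): hands the job in, once; it reports no verdict.
Trained networks look in the newest picture that a camera, given by its name, has taken for a name from the list of things; names that differ only in an ending like _2 or _b are one class to them, and where a whole thing is asked for, a point or a joint stands for the part that bears it (a point fixed in the world has none). Each returns a list of dicts, best first, with "score" (0 to 1); they miss things now and then, are a little off and sometimes report something else, mostly with a low value. They report only what shows in the picture. A call takes as long as a camera call. They do not tell look-alikes from the thing itself.
- recognise(camera, target): "box" ([left, top, width, height] in pixels, round what is visible of it).
- pinpoint(camera, target): "pixel" ([column, row] in pixels: a listed point, or the origin of a listed thing).
The state is a dict: "time": time; "joint_pos": joint angles; "qd": joint speeds; "joint_efforts": joint torques, N m; "tool_pos": TCP position; "tcp_rot": TCP orientation; "ft_force": force on the tool from outside, world axes, zero at the start; "wrist_torque": the same for the moment, N m; "finger_gap": finger opening in mm.
Only numpy, scipy, OpenCV 4.12 (cv2) and the standard library are available. Lean on these libraries where they do the work, as an engineer would, in place of code of your own. Each camera call takes 0.05 s, during which the arm holds its last target.

## Working session

There is one attempt and no reset: what is moved stays moved. The work goes in short steps, Python scripts to look and compute and a tool call to move; the robot and the scene stay as the last step left them, time stands still between calls to the robot, and variables do not carry over. Pictures are saved under pics/ and viewed, and the job is handed in when it is done.

Besides the shell and the picture viewer there is one more tool, called after "Emit:" as a command line: name --argument value ..., lists and objects as JSON in quotes. arm_command: Moves the arm, as the interface text tells. Its arguments: {"type":"object","properties":{"plan":{"type":"array"},"squeeze":{"type":"number"}},"required":["plan"]}

```bash
mkdir -p pics; ls
python3 - <<'E'
from bench import *
import cv2
print(sense())
for n in ("scene","side","wrist"):
    s=snapshot(n); cv2.imwrite(f"pics/{n}0.png",s["pixels"][:,:,::-1])
    print(n,s["fx"],s["fy"],s["cx"],s["cy"],s["k1"],s["extrinsics"])
E
```

```text
pics
{'time': 0.0, 'joint_pos': array([-7.53110451e+01,  7.51418011e+00,  8.53302956e+01, -6.35446084e-04,
        8.72618535e+01, -4.89107726e+00]), 'qd': array([ 0.08597317, -0.02238634, -0.07194144, -0.05005416,  0.00385079,
       -0.00223178]), 'joint_efforts': array([-1.71517542e-03, -5.69412911e+01, -5.00544047e+01, -3.08873323e-04,
        1.50652259e-02, -5.15261979e-05]), 'tool_pos': array([ 201.05224411, -565.06080907,  403.64407296]), 'tcp_rot': array([-1.79894004e+02, -8.43345527e-03,  1.95800554e+01]), 'ft_force': array([ 0.13899545, -1.10082385,  0.77273605]), 'wrist_torque': array([-0.07179317,  0.02234506,  0.01781708]), 'finger_gap': 85.54035369197955}
scene 471.3897022705163 471.3897022705163 322.91721557927315 201.29327572860743 -0.07736668050583316 [[ 5.88356727e-01 -5.17675311e-01  6.21167155e-01  1.47123880e+03]
 [ 8.08435153e-01  3.61014057e-01 -4.64867136e-01 -6.87201779e+02]
 [ 1.64001646e-02  7.75681071e-01  6.30911968e-01  1.08388381e+03]
 [ 0.00000000e+00  0.00000000e+00  0.00000000e+00  1.00000000e+00]]
side 425.994316966172 425.994316966172 315.93292844145054 203.90128046618574 -0.07623318203645985 [[-9.78795186e-01  1.57957706e-01 -1.30419886e-01  2.77998460e+02]
 [-2.04839126e-01 -7.51787884e-01  6.26782188e-01  9.01764238e+02]
 [ 9.56986678e-04  6.40206483e-01  7.68202280e-01  1.09025605e+03]
 [ 0.00000000e+00  0.00000000e+00  0.00000000e+00  1.00000000e+00]]
wrist 321.8140647147416 321.8140647147416 320.7192969921649 198.03471550611846 0.007390054077636884 [[ 3.35631216e-01  9.00207013e-01  2.77450934e-01  2.72055428e+02]
 [-9.41992417e-01  3.21181648e-01  9.74301585e-02 -5.38346486e+02]
 [-1.40483638e-03 -2.94057279e-01  9.55786767e-01  3.73710185e+02]
 [ 0.00000000e+00  0.00000000e+00  0.00000000e+00  1.00000000e+00]]
```

View pics/scene0.png

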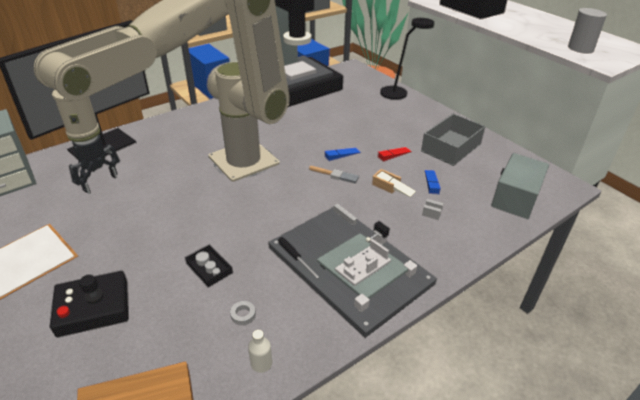

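View pics/side0.png

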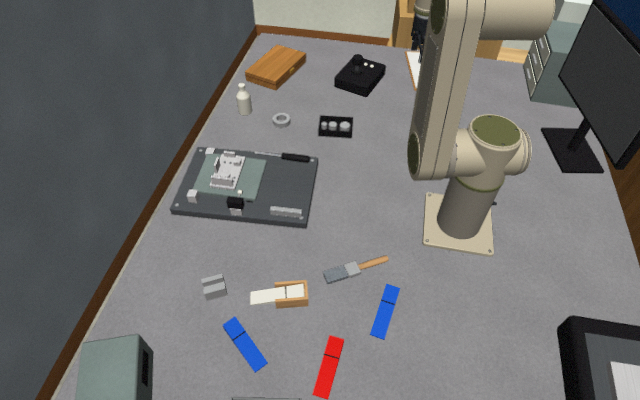

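View pics/wrist0.png

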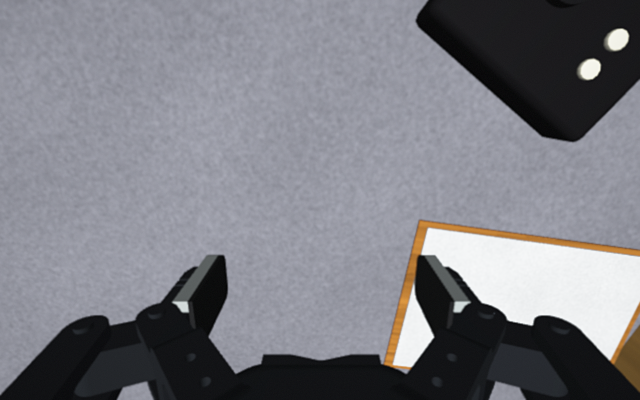

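The scene picture shows the white wedge in its wooden cradle at (393,183), blue wedges at (342,153) and (432,181), and a red one at (394,153). In the side picture the white wedge is at (278,294), blue ones are at (245,345) and (385,312), and the red one is at (328,368). I choose the white one in the cradle.

```bash
cat > h.py <<'E'
from bench import *
import cv2, numpy as np
from scipy.optimize import least_squares
from scipy.spatial.transform import Rotation as R
def cam(s):
    return dict(K=np.array([[s["fx"],0,s["cx"]],[0,s["fy"],s["cy"]],[0,0,1.]]),d=np.array([s["k1"],0,0,0,0.]),T=np.array(s["extrinsics"]),im=s["pixels"])
def proj(c,P):
    Ti=np.linalg.inv(c["T"]); P=np.atleast_2d(P).astype(float)
    F=np.diag([1,-1,-1.]); Rm=F@Ti[:3,:3]; t=F@Ti[:3,3]
    return cv2.projectPoints(P.reshape(-1,1,3),cv2.Rodrigues(Rm)[0],t,c["K"],c["d"])[0].reshape(-1,2)
def ray(c,px):
    u=cv2.undistortPoints(np.array([[px]],float),c["K"],c["d"])[0,0]
    d=c["T"][:3,:3]@np.array([u[0],-u[1],-1]); return c["T"][:3,3],d/np.linalg.norm(d)
def onz(c,px,z):
    o,d=ray(c,px); return o+d*(z-o[2])/d[2]
def tri(pairs):
    f=lambda X:np.concatenate([proj(c,X)[0]-p for c,p in pairs])
    r=least_squares(f,onz(pairs[0][0],pairs[0][1],30)); return r.x,np.abs(r.fun).max()
def crop(c,x0,y0,w,h,k,name):
    cv2.imwrite(name,cv2.resize(c["im"][y0:y0+h,x0:x0+w,::-1],None,fx=k,fy=k,interpolation=cv2.INTER_CUBIC))
E
python3 - <<'E'
from h import *
C={n:cam(snapshot(n)) for n in ("scene","side")}
for t in ["wedge","thin_end","cradle","stage","edge_mid","plate","roller_mid","parallel","vblock","driver","ring_gauge"]:
    p={}
    for n in C:
        r=pinpoint(n,t); p[n]=r
        print(t,n,[(np.round(q["pixel"],1).tolist(),round(q["score"],2)) for q in r[:5]])
    if p["scene"] and p["side"]:
        X,e=tri([(C[n],np.array(p[n][0]["pixel"])) for n in C]); print("   ",X.round(1),round(e,1))
crop(C["side"],160,130,170,190,3,"pics/sidecrop.png")
crop(C["scene"],260,160,200,180,4,"pics/scenecrop.png")
E
```

```text
wedge scene [([392.7, 185.8], 0.62), ([393.2, 152.9], 0.6), ([430.6, 182.8], 0.53), ([342.4, 153.9], 0.5)]
wedge side [([327.6, 369.0], 0.82), ([240.9, 344.4], 0.76), ([277.5, 295.6], 0.66), ([384.4, 311.4], 0.61)]
    [ 336.6  504.1 -131.2] 5.7
thin_end scene [([410.9, 149.7], 0.82), ([359.5, 150.7], 0.65), ([426.8, 167.7], 0.53), ([409.7, 194.2], 0.49)]
thin_end side [([248.6, 296.2], 0.75), ([377.9, 335.5], 0.7), ([260.3, 365.0], 0.58), ([318.8, 394.9], 0.57)]
    [526.5 450.1 155.1] 8.1
cradle scene [([396.6, 189.0], 0.82)]
cradle side [([276.9, 295.4], 0.8)]
    [504.  372.3   8. ] 2.0
stage scene [([337.5, 257.9], 0.94), ([367.0, 237.8], 0.65), ([245.9, 315.5], 0.52)]
stage side [([262.8, 185.8], 0.66)]
    [661.1 -22.7   4.3] 1.1
edge_mid scene [([337.9, 249.1], 0.64)]
edge_mid side [([261.5, 180.8], 0.59)]
    [658.4 -17.8  37.2] 0.4
plate scene [([339.2, 247.6], 0.93)]
plate side [([261.6, 181.1], 0.77)]
    [657.1 -12.9  40.5] 0.7
roller_mid scene [([365.0, 240.8], 0.58)]
roller_mid side [([237.0, 188.8], 0.61)]
    [709.1  55.3  69.8] 1.6
parallel scene [([346.6, 214.9], 0.59)]
parallel side [([284.7, 214.3], 0.84)]
    [545.2 106.   37.7] 0.4
vblock scene [([434.1, 218.4], 0.58)]
vblock side [([217.1, 287.7], 0.81), ([249.7, 295.0], 0.22)]
    [688.  378.4 -10. ] 3.7
driver scene [([300.0, 261.4], 0.75)]
driver side [([281.4, 159.2], 0.52)]
    [ 624.1 -139.8   27.1] 1.0
ring_gauge scene [([245.2, 316.8], 0.81)]
ring_gauge side [([280.0, 123.7], 0.72)]
    [ 690.2 -368.6   -5.3] 0.3
```

View pics/sidecrop.png

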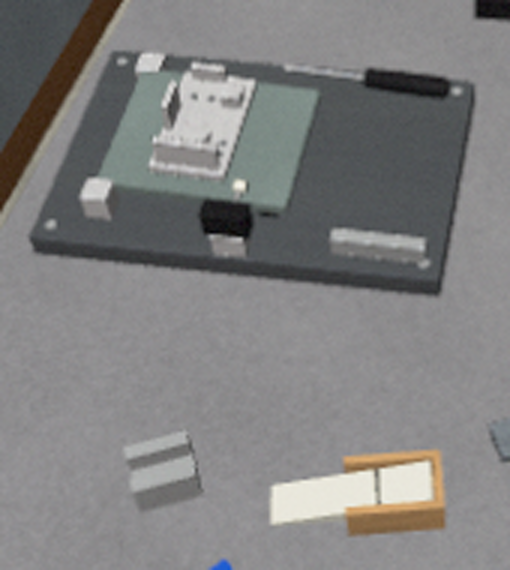

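View pics/scenecrop.png

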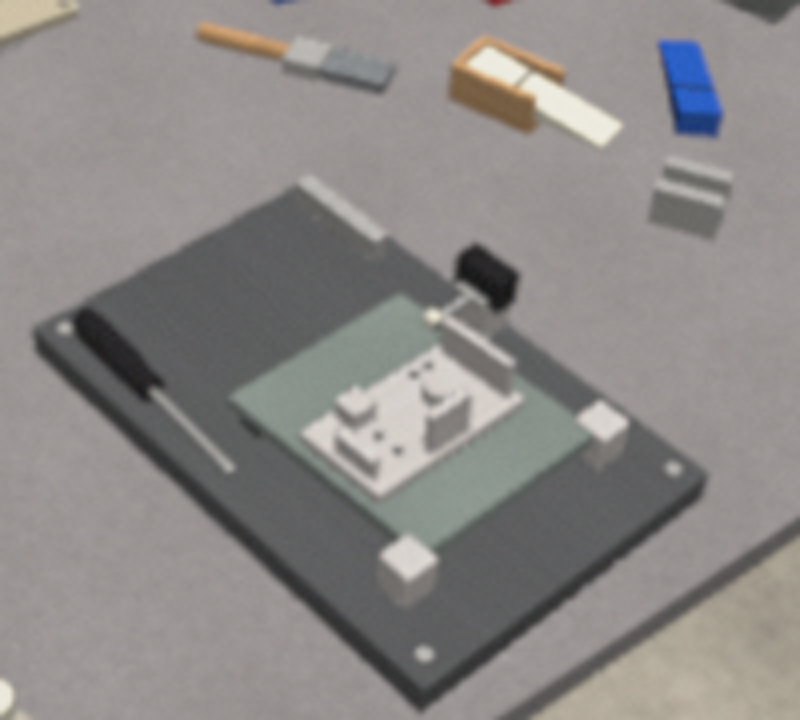

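The crops confirm it: the white wedge sits in the wooden cradle with its thin end free, towards +x. The stage's black slab has the plate low at about (340,249) in the scene picture. Next I fit the poses.

```bash
cat > fit0.py <<'E'
from h import *
C={n:cam(snapshot(n)) for n in ("scene","side")}
sc=lambda x,y:np.array([260+x/4-.4,160+y/4-.4]); sd=lambda x,y:np.array([160+x/3-.3,130+y/3-.3])
st=[((-175,150,30),sc(302,178),sd(440,280)),((-175,-150,30),sc(35,332),sd(473,87)),((275,-150,30),sc(425,697),sd(113,53)),((275,150,30),sc(706,477),sd(35,240)),
 ((0,90,51),sc(402,295),sd(290,208)),((0,-90,51),sc(230,398),sd(320,90))]
wd=[((75,20,16),sc(622,126),sd(271,486)),((75,-20,16),sc(603,146),sd(273,524)),((-25,20,32),None,sd(375,468)),
 ((-85,30,42),sc(485,37),sd(442,452)),((-85,-30,42),sc(453,71),sd(443,511)),((5,-30,42),sc(537,110),sd(346,512)),((5,30,42),sc(565,73),sd(345,459))]
wd=[w for w in wd]
def pose(q,P):
    P=np.array(P,float);c,s=np.cos(q[2]),np.sin(q[2]); return np.stack([q[0]+c*P[:,0]-s*P[:,1],q[1]+s*P[:,0]+c*P[:,1],P[:,2]],1)
def fit(L,q0):
    def f(q):
        X=pose(q,[l[0] for l in L]);r=[]
        for n,k in(("scene",1),("side",2)):
            p=proj(C[n],X)
            r+=[p[i]-l[k] for i,l in enumerate(L) if l[k] is not None]
        return np.concatenate(r)
    r=least_squares(f,q0,x_scale=[10,10,.1]);return r.x,r.fun.reshape(-1,2).round(1)
q,e=fit(st,[660,-17,0]);print("stage",q.round(3),np.degrees(q[2]),e.tolist())
q,e=fit(wd,[500,372,0.]);print("cradle",q.round(3),np.degrees(q[2]),e.tolist())
E
python3 fit0.py
```

```text
stage [ 6.5806e+02 -1.5595e+01  8.3000e-02] 4.737843079597634 [[1.0, -0.4], [-1.9, -0.9], [-0.3, -1.7], [0.7, -1.5], [-1.2, -0.5], [-1.0, -0.2], [-0.0, 0.1], [0.5, -2.0], [-0.9, -0.9], [-2.7, -0.5], [-1.5, -0.0], [-0.4, 0.3]]
cradle [5.01690e+02 3.70557e+02 3.32000e-01] 19.012182721693353 [[-0.7, 0.0], [-0.8, 0.5], [-1.9, 0.5], [-1.8, -0.5], [-1.7, -1.7], [-1.1, -0.2], [-0.4, 12.0], [-1.5, -13.5], [0.7, 11.4], [0.4, 15.8], [-2.3, -23.0], [-2.0, -19.8], [-0.3, 17.1]]
```

```bash
sed -i 's/sd(271,486)/sd(A)/;s/sd(273,524)/sd(271,486)/;s/sd(A)/sd(273,524)/;s/None,sd(375,468)/None,sd(380,504)/;s/sd(442,452)/sd(A)/;s/sd(443,511)/sd(442,452)/;s/sd(A)/sd(443,511)/;s/sd(346,512)/sd(B)/;s/sd(345,459)/sd(346,512)/;s/sd(B)/sd(345,459)/' fit0.py; python3 fit0.py
```

```text
stage [ 6.5806e+02 -1.5595e+01  8.3000e-02] 4.737843079597634 [[1.0, -0.4], [-1.9, -0.9], [-0.3, -1.7], [0.7, -1.5], [-1.2, -0.5], [-1.0, -0.2], [-0.0, 0.1], [0.5, -2.0], [-0.9, -0.9], [-2.7, -0.5], [-1.5, -0.0], [-0.4, 0.3]]
cradle [4.99442e+02 3.75225e+02 2.91000e-01] 16.690739048763934 [[-0.4, -0.2], [-0.9, 0.0], [-0.7, -0.4], [-1.1, -1.8], [-1.5, -2.5], [-0.4, -0.8], [-1.1, 0.0], [-0.3, -0.2], [-0.9, 1.4], [0.2, -1.0], [-1.0, -0.7], [-0.9, -0.7], [-0.7, 1.1]]
```

Emit:
arm_command --plan '[{"dx":320,"dy":-390,"dz":0,"wz":0.02,"jaw":0},{"dx":320,"dy":-390,"dz":0,"wz":0.02,"jaw":0},{"dx":320,"dy":-390,"dz":0,"wz":0.02,"jaw":0},{"dx":320,"dy":-390,"dz":0,"wz":0.02,"jaw":0},{"dx":320,"dy":-390,"dz":0,"wz":0.02,"jaw":0},{"dx":320,"dy":-390,"dz":0,"wz":0.02,"jaw":0},{"dx":320,"dy":-390,"dz":0,"wz":0.02,"jaw":0},{"dx":320,"dy":-390,"dz":0,"wz":0.02,"jaw":0},{"dx":320,"dy":-390,"dz":0,"wz":0.02,"jaw":0},{"dx":320,"dy":-390,"dz":0,"wz":0.02,"jaw":0},{"dx":320,"dy":-390,"dz":0,"wz":0.02,"jaw":0},{"dx":320,"dy":-390,"dz":0,"wz":0.02,"jaw":0}]'

```text
invalid input
```

Emit:
arm_command --plan '[{"jaw":0.0,"dx":40.0,"dy":-20.0,"dz":0.0,"wx":0.0,"wy":0.0,"wz":0.0}]' --squeeze 40

```text
time: 1.65
tool_pos: [229.7, -535.0, 404.4]
tcp_rot: [180.0, 0.1, 19.3]
ft_force: [0.9, 0.8, 0.1]
finger_gap: 85.3
```

Emit:
arm_command --plan '[{"jaw":0,"dx":350,"dy":-448,"dz":0,"wx":0,"wy":0,"wz":0},{"jaw":0,"dx":350,"dy":-448,"dz":0,"wx":0,"wy":0,"wz":0},{"jaw":0,"dx":350,"dy":-448,"dz":0,"wx":0,"wy":0,"wz":0},{"jaw":0,"dx":350,"dy":-448,"dz":0,"wx":0,"wy":0,"wz":0},{"jaw":0,"dx":350,"dy":-448,"dz":0,"wx":0,"wy":0,"wz":0},{"jaw":0,"dx":350,"dy":-448,"dz":0,"wx":0,"wy":0,"wz":0},{"jaw":0,"dx":350,"dy":-448,"dz":0,"wx":0,"wy":0,"wz":0},{"jaw":0,"dx":350,"dy":-448,"dz":0,"wx":0,"wy":0,"wz":0},{"jaw":0,"dx":350,"dy":-448,"dz":0,"wx":0,"wy":0,"wz":0},{"jaw":0,"dx":350,"dy":-448,"dz":0,"wx":0,"wy":0,"wz":0},{"jaw":0,"dx":350,"dy":-448,"dz":0,"wx":0,"wy":0,"wz":0},{"jaw":0,"dx":350,"dy":-448,"dz":0,"wx":0,"wy":0,"wz":0}]'

```text
time: 2.85
tool_pos: [412.1, 10.0, 405.0]
tcp_rot: [-180.0, -0.1, 19.8]
ft_force: [0.2, -0.3, 0.4]
finger_gap: 85.3
```

Emit:
arm_command --plan '[{"jaw":0,"dx":246,"dy":-316,"dz":100,"wx":0,"wy":0,"wz":0.05},{"jaw":0,"dx":246,"dy":-316,"dz":100,"wx":0,"wy":0,"wz":0.05},{"jaw":0,"dx":246,"dy":-316,"dz":100,"wx":0,"wy":0,"wz":0.05},{"jaw":0,"dx":246,"dy":-316,"dz":100,"wx":0,"wy":0,"wz":0.05},{"jaw":0,"dx":246,"dy":-316,"dz":100,"wx":0,"wy":0,"wz":0.05},{"jaw":0,"dx":246,"dy":-316,"dz":100,"wx":0,"wy":0,"wz":0.05},{"jaw":0,"dx":246,"dy":-316,"dz":100,"wx":0,"wy":0,"wz":0.05},{"jaw":0,"dx":246,"dy":-316,"dz":100,"wx":0,"wy":0,"wz":0.05},{"jaw":0,"dx":246,"dy":-316,"dz":100,"wx":0,"wy":0,"wz":0.05},{"jaw":0,"dx":246,"dy":-316,"dz":100,"wx":0,"wy":0,"wz":0.05},{"jaw":0,"dx":246,"dy":-316,"dz":100,"wx":0,"wy":0,"wz":0.05}]'

```text
time: 3.95
tool_pos: [537.6, 386.0, 304.8]
tcp_rot: [180.0, 0.0, 16.7]
ft_force: [0.2, -1.0, 0.5]
finger_gap: 85.5
```

Run:
```python
from h import *
c=cam(snapshot("wrist")); cv2.imwrite("pics/w1.png",c["im"][:,:,::-1]); s=sense(); print(s["tool_pos"],s["tcp_rot"],s["joint_pos"])
for P in [(75,20,16),(75,-20,16),(-25,20,32),(-25,-20,32),(5,30,42),(5,-30,42),(-85,30,42),(-85,-30,42)]:
    a=.2913; x=499.44+P[0]*np.cos(a)-P[1]*np.sin(a);y=375.2+P[0]*np.sin(a)+P[1]*np.cos(a); print(P,proj(c,(x,y,P[2])).round(0))
```

```text
[537.6821564  385.50258098 305.42273449] [ 1.79984039e+02 -3.10152825e-02  1.66809513e+01] [ 3.12077178e+01  2.03650125e+01  8.07692157e+01 -2.36776629e-02
  7.88397524e+01  1.04531348e+02]
(75, 20, 16) [[297. 151.]]
(75, -20, 16) [[346. 151.]]
(-25, 20, 32) [[298. 272.]]
(-25, -20, 32) [[345. 272.]]
(5, 30, 42) [[283. 245.]]
(5, -30, 42) [[359. 245.]]
(-85, 30, 42) [[287. 339.]]
(-85, -30, 42) [[355. 339.]]
```

View pics/w1.png

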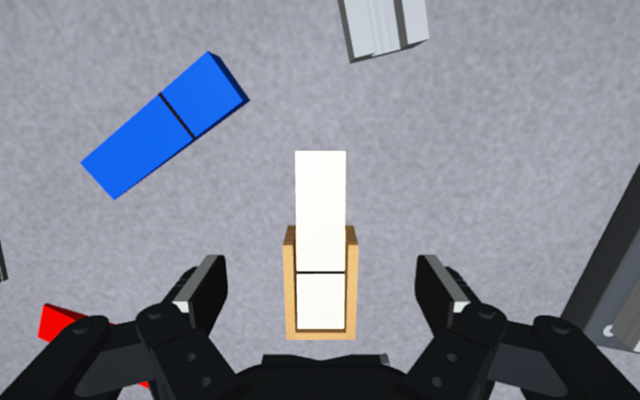

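The wrist picture shows the wedge's thin end at row 151, columns 295–346, centred between the jaws and matching the fit within 1 px. I descend and grip.

Emit:
arm_command --plan '[{"jaw":0,"dx":0,"dy":0,"dz":45,"wx":0,"wy":0,"wz":0},{"jaw":0,"dx":0,"dy":0,"dz":90,"wx":0,"wy":0,"wz":0},{"jaw":0,"dx":0,"dy":0,"dz":115,"wx":0,"wy":0,"wz":0},{"jaw":0,"dx":0,"dy":0,"dz":128,"wx":0,"wy":0,"wz":0},{"jaw":0,"dx":0,"dy":0,"dz":131,"wx":0,"wy":0,"wz":0},{"jaw":0,"dx":0,"dy":0,"dz":131,"wx":0,"wy":0,"wz":0},{"jaw":0,"dx":0,"dy":0,"dz":131,"wx":0,"wy":0,"wz":0}]' --squeeze 50

```text
time: 4.7
tool_pos: [538.7, 386.9, 176.5]
tcp_rot: [-179.9, -0.2, 16.7]
ft_force: [-0.3, 0.1, 0.1]
finger_gap: 85.4
```

Emit:
arm_command --plan '[{"jaw":1,"dx":0,"dy":0,"dz":0,"wx":0,"wy":0,"wz":0},{"jaw":1,"dx":0,"dy":0,"dz":0,"wx":0,"wy":0,"wz":0},{"jaw":1,"dx":0,"dy":0,"dz":0,"wx":0,"wy":0,"wz":0},{"jaw":1,"dx":0,"dy":0,"dz":0,"wx":0,"wy":0,"wz":0},{"jaw":1,"dx":0,"dy":0,"dz":0,"wx":0,"wy":0,"wz":0},{"jaw":1,"dx":0,"dy":0,"dz":0,"wx":0,"wy":0,"wz":0}]' --squeeze 50

```text
time: 5.3
tool_pos: [537.8, 386.7, 174.2]
tcp_rot: [-180.0, -0.0, 16.7]
ft_force: [-1.3, 0.2, 4.0]
finger_gap: 39.5
```

Run:
```python
from h import *
c=cam(snapshot("wrist")); cv2.imwrite("pics/w2.png",c["im"][:,:,::-1]); s=sense(); print(s["tool_pos"],s["tcp_rot"],s["ft_force"],s["finger_gap"],s["time"])
```

```text
[537.74740177 386.70293533 174.20045697] [-1.79987005e+02 -3.85112253e-02  1.67206529e+01] [-0.28427774  0.19749936  4.44364597] 39.204634131069525 5.35
```

View pics/w2.png

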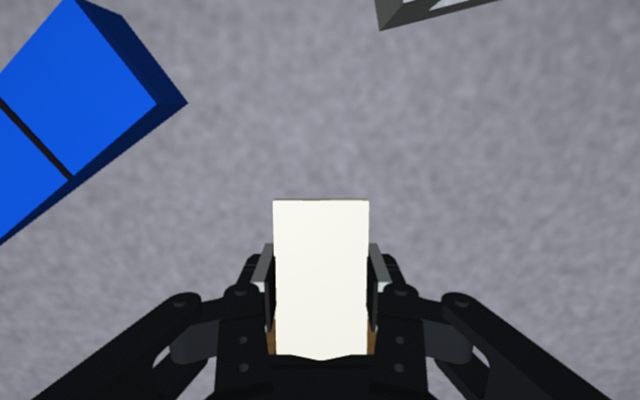

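Emit:
arm_command --plan '[{"jaw":1,"dx":0,"dy":0,"dz":-10,"wx":0,"wy":0,"wz":0},{"jaw":1,"dx":0,"dy":0,"dz":-35,"wx":0,"wy":0,"wz":0},{"jaw":1,"dx":0,"dy":0,"dz":-75,"wx":0,"wy":0,"wz":0},{"jaw":1,"dx":0,"dy":0,"dz":-116,"wx":0,"wy":0,"wz":0},{"jaw":1,"dx":-4,"dy":40,"dz":-116,"wx":0,"wy":0,"wz":0.02},{"jaw":1,"dx":-10,"dy":85,"dz":-116,"wx":0,"wy":0,"wz":0.05},{"jaw":1,"dx":-15,"dy":130,"dz":-116,"wx":0,"wy":0,"wz":0.07},{"jaw":1,"dx":-20,"dy":175,"dz":-116,"wx":0,"wy":0,"wz":0.09},{"jaw":1,"dx":-25,"dy":220,"dz":-116,"wx":0,"wy":0,"wz":0.11},{"jaw":1,"dx":-30,"dy":265,"dz":-116,"wx":0,"wy":0,"wz":0.13},{"jaw":1,"dx":-35,"dy":310,"dz":-116,"wx":0,"wy":0,"wz":0.16},{"jaw":1,"dx":-40,"dy":340,"dz":-116,"wx":0,"wy":0,"wz":0.209}]'

```text
time: 6.55
tool_pos: [597.1, 46.4, 289.8]
tcp_rot: [180.0, 0.0, 4.6]
ft_force: [1.1, 0.0, -1.9]
finger_gap: 38.5
```

Emit:
arm_command --plan '[{"jaw":1,"dx":4,"dy":35,"dz":0,"wx":0,"wy":0,"wz":0},{"jaw":1,"dx":8,"dy":65,"dz":0,"wx":0,"wy":0,"wz":0},{"jaw":1,"dx":8,"dy":70,"dz":0,"wx":0,"wy":0,"wz":0},{"jaw":1,"dx":8,"dy":70,"dz":0,"wx":0,"wy":0,"wz":0},{"jaw":1,"dx":8,"dy":70,"dz":0,"wx":0,"wy":0,"wz":0}]'

```text
time: 7.05
tool_pos: [610.5, -19.0, 289.5]
tcp_rot: [-180.0, 0.0, 4.7]
ft_force: [-0.4, 0.5, -1.1]
finger_gap: 38.7
```

Run:
```python
from h import *
C={n:cam(snapshot(n)) for n in("wrist","side","scene")}
c=C["wrist"]; s=sense(); print(s["tool_pos"],s["tcp_rot"],s["ft_force"],s["finger_gap"],s["time"])
a=.0827
im=c["im"][:,:,::-1].copy()
for P in [(0,90,39),(0,-90,39),(0,90,51),(0,-90,51),(0,0,39),(-175,150,30),(-175,-150,30)]:
    x=658.06+P[0]*np.cos(a)-P[1]*np.sin(a);y=-15.6+P[0]*np.sin(a)+P[1]*np.cos(a);p=proj(c,(x,y,P[2]))[0]; print(P,p.round(0))
    cv2.drawMarker(im,tuple(int(v) for v in p),(0,0,255),0,8)
cv2.imwrite("pics/w3.png",im)
crop(C["side"],160,90,200,150,4,"pics/s3.png")
print(pinpoint("wrist","edge_mid"),pinpoint("wrist","plate"),pinpoint("wrist","thin_end"))
```

```text
[610.64301503 -18.45752767 289.60847207] [-1.79983127e+02  1.57918204e-02  4.82929582e+00] [ 0.7322701   0.15671908 -1.66029356] 38.85804354346642 7.2
(0, 90, 39) [191. 141.]
(0, -90, 39) [456. 142.]
(0, 90, 51) [184. 144.]
(0, -90, 51) [464. 144.]
(0, 0, 39) [324. 142.]
(-175, 150, 30) [149. 344.]
(-175, -150, 30) [497. 344.]
[{'pixel': [320.6, 139.4], 'score': 0.67}] [{'pixel': [324.7, 140.3], 'score': 0.56}] [{'pixel': [318.2, 197.6], 'score': 0.6}]
```

View pics/w3.png

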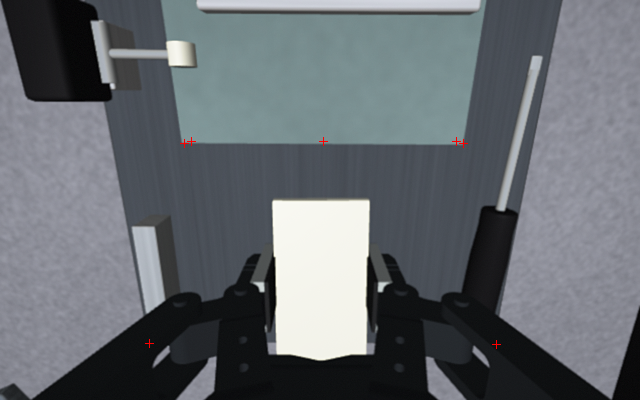

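View pics/s3.png

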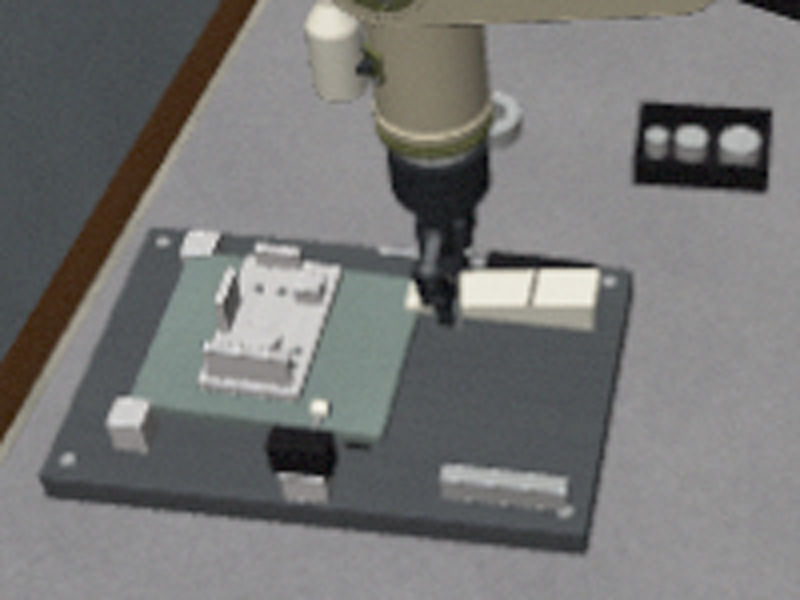

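The picture shows the plate's front corners at (184,144) and (464,143), exactly on the prediction. The side crop shows the fingertips reaching below the wedge's underside by about 10 mm, so with this grip the wedge cannot be laid flat. I take it back to the cradle and regrip higher.

Emit:
arm_command --plan '[{"jaw":1,"dx":-4,"dy":-40,"dz":0,"wx":0,"wy":0,"wz":-0.02},{"jaw":1,"dx":-9,"dy":-85,"dz":0,"wx":0,"wy":0,"wz":-0.04},{"jaw":1,"dx":-13,"dy":-130,"dz":0,"wx":0,"wy":0,"wz":-0.07},{"jaw":1,"dx":-17,"dy":-175,"dz":0,"wx":0,"wy":0,"wz":-0.09},{"jaw":1,"dx":-21,"dy":-220,"dz":0,"wx":0,"wy":0,"wz":-0.11},{"jaw":1,"dx":-25,"dy":-265,"dz":0,"wx":0,"wy":0,"wz":-0.14},{"jaw":1,"dx":-30,"dy":-310,"dz":0,"wx":0,"wy":0,"wz":-0.16},{"jaw":1,"dx":-34,"dy":-355,"dz":0,"wx":0,"wy":0,"wz":-0.18},{"jaw":1,"dx":-38,"dy":-395,"dz":0,"wx":0,"wy":0,"wz":-0.209},{"jaw":1,"dx":-39.6,"dy":-410.7,"dz":0,"wx":0,"wy":0,"wz":-0.209},{"jaw":1,"dx":-39.6,"dy":-410.7,"dz":0,"wx":0,"wy":0,"wz":-0.209},{"jaw":1,"dx":-39.6,"dy":-410.7,"dz":0,"wx":0,"wy":0,"wz":-0.209}]'

```text
time: 8.55
tool_pos: [537.3, 386.1, 289.4]
tcp_rot: [180.0, 0.0, 16.8]
ft_force: [0.4, 0.3, -1.4]
finger_gap: 38.7
```

Emit:
arm_command --plan '[{"jaw":1,"dx":0,"dy":0,"dz":0,"wx":0,"wy":0,"wz":0},{"jaw":1,"dx":0,"dy":0,"dz":0,"wx":0,"wy":0,"wz":0}]'

```text
time: 8.75
tool_pos: [538.0, 384.9, 289.7]
tcp_rot: [180.0, 0.0, 16.6]
ft_force: [-0.9, 0.3, -1.9]
finger_gap: 39.1
```

Run:
```python
from h import *
c=cam(snapshot("wrist")); cv2.imwrite("pics/w4.png",c["im"][:,:,::-1]); s=sense(); print(s["tool_pos"],s["tcp_rot"],s["time"])
c=cam(snapshot("side"));s=sense(); print(s["tool_pos"],s["tcp_rot"],s["time"])
```

```text
[537.93996888 385.08777183 289.76959533] [1.79988467e+02 7.31642491e-04 1.66192173e+01] 8.8
[537.85926133 385.2639618  289.7993405 ] [ 1.79995101e+02 -2.43076740e-03  1.66291980e+01] 8.85
```

View pics/w4.png

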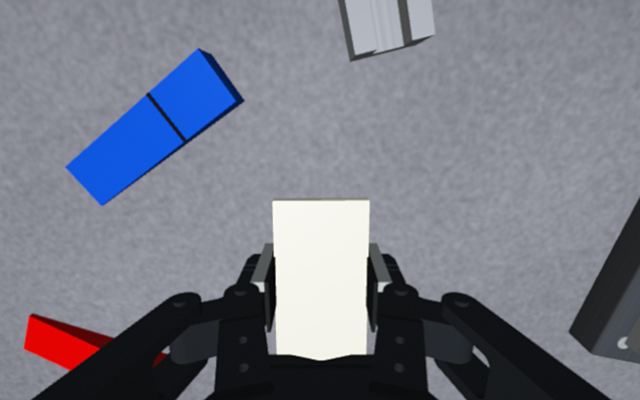

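Emit:
arm_command --plan '[{"jaw":1,"dx":0,"dy":0,"dz":10,"wx":0,"wy":0,"wz":0},{"jaw":1,"dx":0,"dy":0,"dz":30,"wx":0,"wy":0,"wz":0},{"jaw":1,"dx":0,"dy":0,"dz":50,"wx":0,"wy":0,"wz":0},{"jaw":1,"dx":0,"dy":0,"dz":65,"wx":0,"wy":0,"wz":0},{"jaw":1,"dx":0,"dy":0,"dz":75,"wx":0,"wy":0,"wz":0},{"jaw":1,"dx":0,"dy":0,"dz":80,"wx":0,"wy":0,"wz":0},{"jaw":1,"dx":0,"dy":0,"dz":80,"wx":0,"wy":0,"wz":0}]'

```text
time: 9.55
tool_pos: [537.2, 386.2, 209.0]
tcp_rot: [180.0, 0.1, 16.7]
ft_force: [-0.3, 0.3, -1.3]
finger_gap: 38.9
```

Run:
```python
from h import *
for i in range(3):
  c=cam(snapshot("side"));s=sense(); print(s["tool_pos"],s["tcp_rot"],s["time"])
crop(c,220,240,130,90,6,"pics/s5.png")
c=cam(snapshot("scene"));crop(c,340,140,120,90,6,"pics/c5.png")
```

```text
[537.56076756 386.39177375 209.9208365 ] [-1.79995820e+02 -1.51605764e-02  1.67178137e+01] 9.6
[537.76071335 386.54457173 210.54118403] [-1.79980147e+02 -6.88256369e-02  1.67185192e+01] 9.65
[537.88831372 386.61498776 210.91460092] [-1.79974721e+02 -1.05912395e-01  1.67191751e+01] 9.7
```

View pics/s5.png

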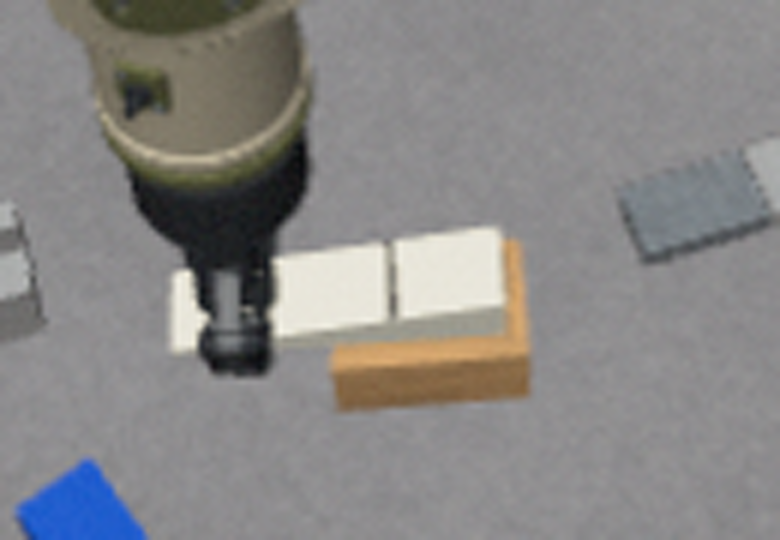

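View pics/c5.png

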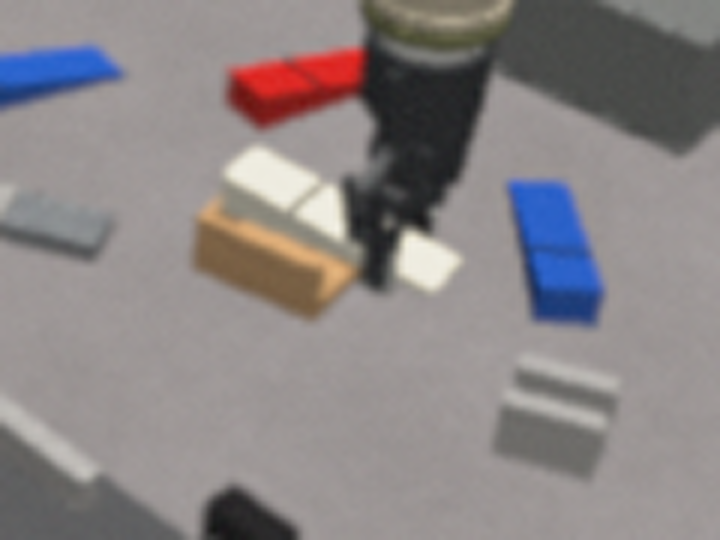

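Both crops show the wedge directly above the cradle and aligned with it, and the TCP matches the original grasp within 0.2 mm. I lower it.

Emit:
arm_command --plan '[{"jaw":1,"dx":0,"dy":0,"dz":6,"wx":0,"wy":0,"wz":0},{"jaw":1,"dx":0,"dy":0,"dz":12,"wx":0,"wy":0,"wz":0},{"jaw":1,"dx":0,"dy":0,"dz":18,"wx":0,"wy":0,"wz":0},{"jaw":1,"dx":0,"dy":0,"dz":24,"wx":0,"wy":0,"wz":0},{"jaw":1,"dx":0,"dy":0,"dz":30,"wx":0,"wy":0,"wz":0},{"jaw":1,"dx":0,"dy":0,"dz":34,"wx":0,"wy":0,"wz":0},{"jaw":1,"dx":0,"dy":0,"dz":35.5,"wx":0,"wy":0,"wz":0},{"jaw":1,"dx":0,"dy":0,"dz":35.5,"wx":0,"wy":0,"wz":0},{"jaw":1,"dx":0,"dy":0,"dz":35.5,"wx":0,"wy":0,"wz":0}]'

```text
time: 10.65
tool_pos: [537.3, 386.3, 174.7]
tcp_rot: [180.0, 0.0, 16.7]
ft_force: [-3.3, -1.3, 5.1]
finger_gap: 38.7
```

Emit:
arm_command --plan '[{"jaw":0,"dx":0,"dy":0,"dz":0,"wx":0,"wy":0,"wz":0},{"jaw":0,"dx":0,"dy":0,"dz":0,"wx":0,"wy":0,"wz":0},{"jaw":0,"dx":0,"dy":0,"dz":0,"wx":0,"wy":0,"wz":0},{"jaw":0,"dx":0,"dy":0,"dz":0,"wx":0,"wy":0,"wz":0},{"jaw":0,"dx":0,"dy":0,"dz":-12,"wx":0,"wy":0,"wz":0},{"jaw":0,"dx":-8,"dy":0,"dz":-12,"wx":0,"wy":0,"wz":0},{"jaw":0,"dx":-15,"dy":0,"dz":-12,"wx":0,"wy":0,"wz":0},{"jaw":0,"dx":-15,"dy":0,"dz":-12,"wx":0,"wy":0,"wz":0},{"jaw":0,"dx":-15,"dy":0,"dz":-12,"wx":0,"wy":0,"wz":0}]'

```text
time: 11.55
tool_pos: [522.6, 381.9, 186.0]
tcp_rot: [180.0, 0.0, 16.7]
ft_force: [0.5, -0.8, -0.4]
finger_gap: 85.7
```

Run:
```python
from h import *
c=cam(snapshot("wrist")); cv2.imwrite("pics/w6.png",c["im"][:,:,::-1]); s=sense(); print(s["tool_pos"],s["tcp_rot"],s["time"],s["ft_force"],s["finger_gap"])
c=cam(snapshot("side"));crop(c,220,240,130,90,6,"pics/s6.png")
```

```text
[522.77349996 381.94143935 186.07376168] [1.79994584e+02 1.11146955e-02 1.67279158e+01] 11.6 [-0.5864363  -1.14196883 -1.2393996 ] 85.72279590963727
```

View pics/w6.png

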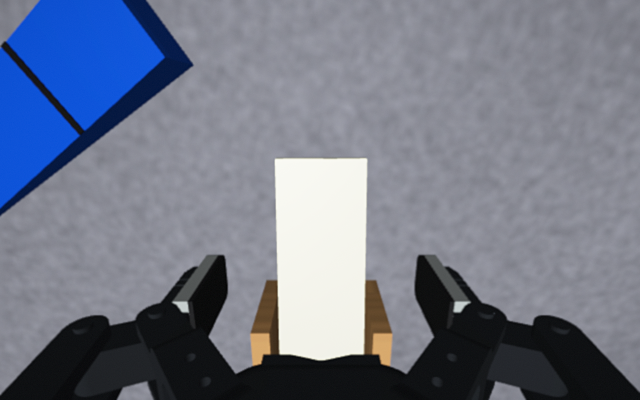

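View pics/s6.png

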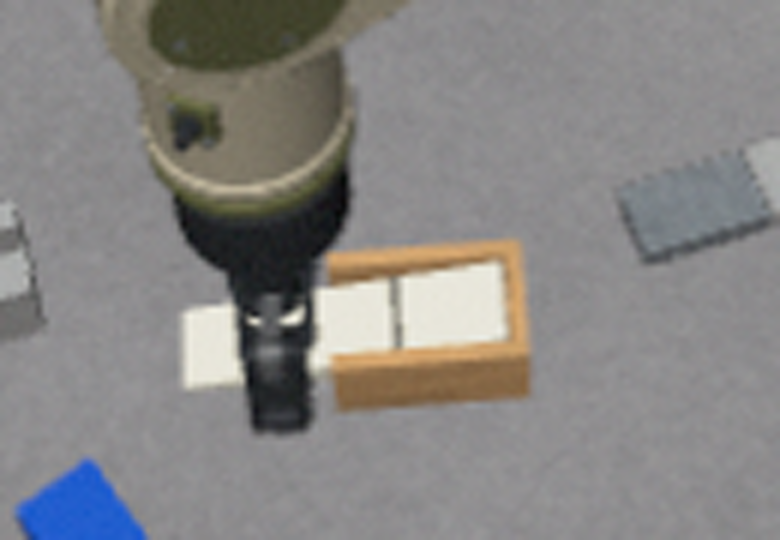

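Emit:
arm_command --plan '[{"jaw":1,"dx":0,"dy":0,"dz":0,"wx":0,"wy":0,"wz":0},{"jaw":1,"dx":0,"dy":0,"dz":0,"wx":0,"wy":0,"wz":0},{"jaw":1,"dx":0,"dy":0,"dz":0,"wx":0,"wy":0,"wz":0},{"jaw":1,"dx":0,"dy":0,"dz":0,"wx":0,"wy":0,"wz":0},{"jaw":1,"dx":0,"dy":0,"dz":0,"wx":0,"wy":0,"wz":0},{"jaw":1,"dx":0,"dy":0,"dz":0,"wx":0,"wy":0,"wz":0},{"jaw":1,"dx":0,"dy":0,"dz":-8,"wx":0,"wy":0,"wz":0},{"jaw":1,"dx":0,"dy":0,"dz":-25,"wx":0,"wy":0,"wz":0},{"jaw":1,"dx":0,"dy":0,"dz":-45,"wx":0,"wy":0,"wz":0},{"jaw":1,"dx":0,"dy":0,"dz":-45,"wx":0,"wy":0,"wz":0}]' --squeeze 60

```text
time: 12.65
tool_pos: [524.5, 383.0, 236.1]
tcp_rot: [-179.9, -0.4, 16.7]
ft_force: [0.7, 1.5, -0.4]
finger_gap: 38.1
```

Run:
```python
from h import *
c=cam(snapshot("wrist")); cv2.imwrite("pics/w7.png",c["im"][:,:,::-1]); s=sense(); print(s["tool_pos"],s["tcp_rot"],s["time"],s["ft_force"],s["finger_gap"])
c=cam(snapshot("side"));crop(c,220,240,130,90,6,"pics/s7.png")
```

```text
[524.05605686 382.6663997  234.21715311] [-179.9204754    -0.28486291   16.71822797] 12.7 [-0.75452399  0.08084057 -1.42884994] 37.99559885707001
```

View pics/s7.png

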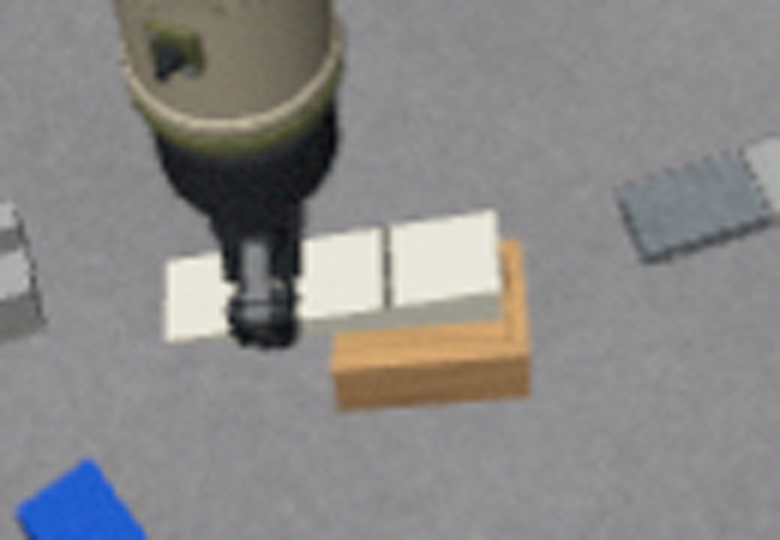

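View pics/w7.png

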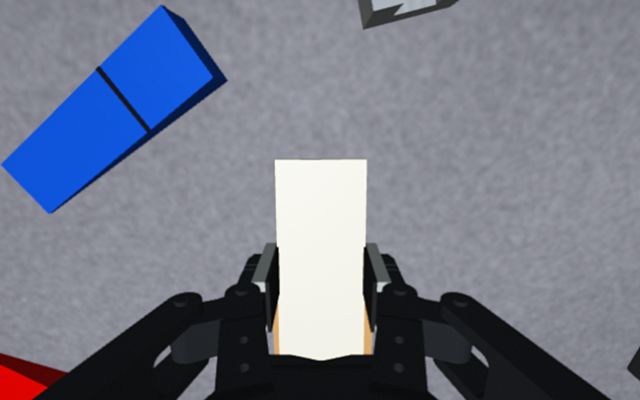

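The wedge is held level, the pads grip its upper part, and the thin end is unmoved at row 159. I carry it to the stage.

Emit:
arm_command --plan '[{"jaw":1,"dx":0,"dy":0,"dz":-35,"wx":0,"wy":0,"wz":0},{"jaw":1,"dx":-2,"dy":20,"dz":-69,"wx":0,"wy":0,"wz":0},{"jaw":1,"dx":-6,"dy":60,"dz":-69,"wx":0,"wy":0,"wz":0.03},{"jaw":1,"dx":-10,"dy":105,"dz":-69,"wx":0,"wy":0,"wz":0.05},{"jaw":1,"dx":-15,"dy":150,"dz":-69,"wx":0,"wy":0,"wz":0.08},{"jaw":1,"dx":-20,"dy":195,"dz":-69,"wx":0,"wy":0,"wz":0.1},{"jaw":1,"dx":-25,"dy":240,"dz":-69,"wx":0,"wy":0,"wz":0.12},{"jaw":1,"dx":-29,"dy":285,"dz":-69,"wx":0,"wy":0,"wz":0.15},{"jaw":1,"dx":-34,"dy":330,"dz":-69,"wx":0,"wy":0,"wz":0.17},{"jaw":1,"dx":-38,"dy":372,"dz":-69,"wx":0,"wy":0,"wz":0.19},{"jaw":1,"dx":-41,"dy":400,"dz":-69,"wx":0,"wy":0,"wz":0.209},{"jaw":1,"dx":-41.8,"dy":407.6,"dz":-69,"wx":0,"wy":0,"wz":0.209}]'

```text
time: 13.95
tool_pos: [600.1, -23.5, 298.9]
tcp_rot: [180.0, 0.1, 4.5]
ft_force: [-0.1, -0.4, -1.4]
finger_gap: 38.2
```

Emit:
arm_command --plan '[{"jaw":1,"dx":0,"dy":0,"dz":30,"wx":0,"wy":0,"wz":0},{"jaw":1,"dx":0,"dy":0,"dz":55,"wx":0,"wy":0,"wz":0},{"jaw":1,"dx":0,"dy":0,"dz":65,"wx":0,"wy":0,"wz":0},{"jaw":1,"dx":0,"dy":0,"dz":65,"wx":0,"wy":0,"wz":0},{"jaw":1,"dx":0,"dy":0,"dz":65,"wx":0,"wy":0,"wz":0},{"jaw":1,"dx":0,"dy":0,"dz":65,"wx":0,"wy":0,"wz":0},{"jaw":1,"dx":0,"dy":0,"dz":65,"wx":0,"wy":0,"wz":0}]'

```text
time: 14.65
tool_pos: [600.9, -20.3, 236.8]
tcp_rot: [180.0, -0.1, 4.8]
ft_force: [0.4, -0.1, -1.9]
finger_gap: 37.9
```

Run:
```python
from h import *
c=cam(snapshot("wrist")); s=sense(); print(s["tool_pos"],s["tcp_rot"],s["time"],s["ft_force"],s["finger_gap"])
a=.0827
im=c["im"][:,:,::-1].copy()
for P in [(0,90,51),(0,-90,51),(0,0,51),(0,0,39)]:
    x=658.06+P[0]*np.cos(a)-P[1]*np.sin(a);y=-15.6+P[0]*np.sin(a)+P[1]*np.cos(a);p=proj(c,(x,y,P[2]))[0]; print(P,p.round(0))
    cv2.drawMarker(im,tuple(int(v) for v in p),(0,0,255),0,8)
cv2.imwrite("pics/w8.png",im)
c=cam(snapshot("side"));crop(c,160,90,200,150,4,"pics/s8.png")
c=cam(snapshot("scene"));crop(c,260,160,200,150,4,"pics/c8.png")
```

```text
[600.81421574 -20.30366702 236.62511912] [ 1.79976082e+02 -1.25487028e-01  4.75810269e+00] 14.7 [ 0.46729586  0.1816844  -1.04000154] 38.435105711913565
(0, 90, 51) [136. 139.]
(0, -90, 51) [512. 140.]
(0, 0, 51) [324. 140.]
(0, 0, 39) [323. 137.]
```

View pics/w8.png

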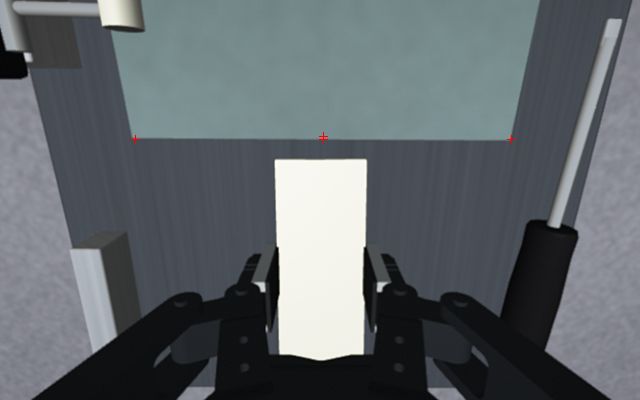

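View pics/s8.png

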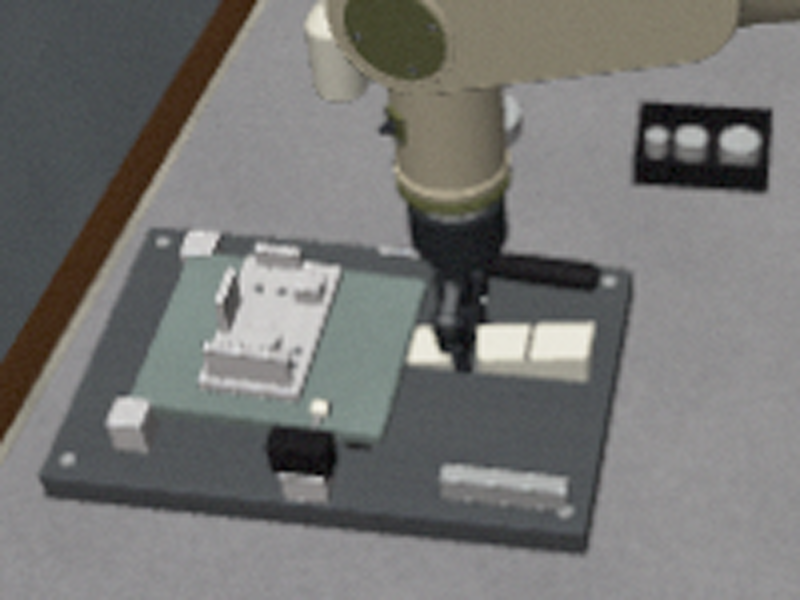

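View pics/c8.png

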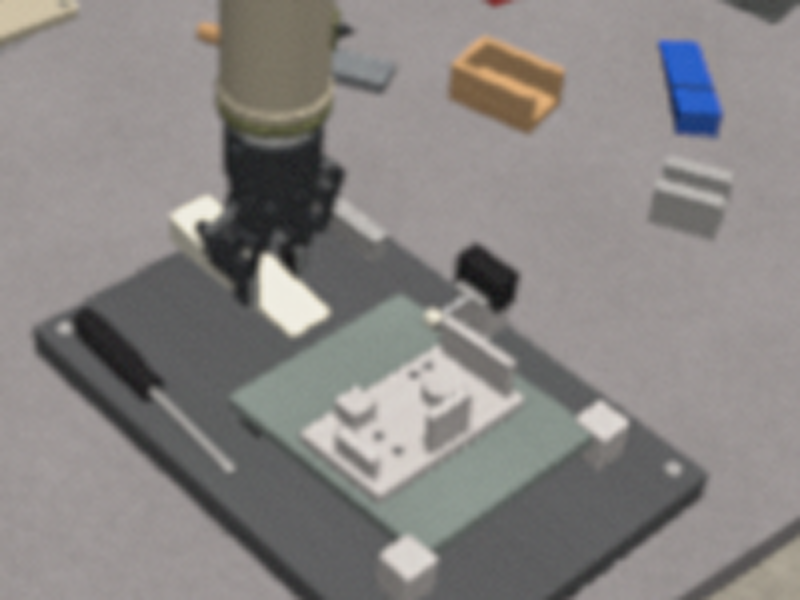

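Emit:
arm_command --plan '[{"jaw":1,"dx":0,"dy":0,"dz":10,"wx":0,"wy":0,"wz":0},{"jaw":1,"dx":0,"dy":0,"dz":19,"wx":0,"wy":0,"wz":0},{"jaw":1,"dx":0,"dy":0,"dz":25,"wx":0,"wy":0,"wz":0},{"jaw":1,"dx":0,"dy":0,"dz":28,"wx":0,"wy":0,"wz":0},{"jaw":1,"dx":0,"dy":0,"dz":30,"wx":0,"wy":0,"wz":0},{"jaw":1,"dx":0,"dy":0,"dz":30.5,"wx":0,"wy":0,"wz":0},{"jaw":1,"dx":0,"dy":0,"dz":30.5,"wx":0,"wy":0,"wz":0},{"jaw":1,"dx":0,"dy":0,"dz":30.5,"wx":0,"wy":0,"wz":0}]'

```text
time: 15.6
tool_pos: [600.4, -20.4, 205.0]
tcp_rot: [180.0, -0.0, 4.7]
ft_force: [-0.0, 0.3, -2.0]
finger_gap: 38.0
```

Emit:
arm_command --plan '[{"jaw":1,"dx":0,"dy":0,"dz":0.5,"wx":0,"wy":0,"wz":0},{"jaw":1,"dx":0,"dy":0,"dz":1,"wx":0,"wy":0,"wz":0},{"jaw":1,"dx":0,"dy":0,"dz":1,"wx":0,"wy":0,"wz":0},{"jaw":1,"dx":0,"dy":0,"dz":1,"wx":0,"wy":0,"wz":0}]'

```text
time: 16.0
tool_pos: [600.5, -20.4, 204.5]
tcp_rot: [180.0, -0.0, 4.7]
ft_force: [-3.4, -0.4, 6.1]
finger_gap: 38.3
```

Emit:
arm_command --plan '[{"jaw":0,"dx":0,"dy":0,"dz":0,"wx":0,"wy":0,"wz":0},{"jaw":0,"dx":0,"dy":0,"dz":0,"wx":0,"wy":0,"wz":0},{"jaw":0,"dx":0,"dy":0,"dz":0,"wx":0,"wy":0,"wz":0},{"jaw":0,"dx":0,"dy":0,"dz":0,"wx":0,"wy":0,"wz":0},{"jaw":0,"dx":0,"dy":0,"dz":0,"wx":0,"wy":0,"wz":0},{"jaw":0,"dx":0,"dy":0,"dz":-3,"wx":0,"wy":0,"wz":0},{"jaw":0,"dx":-20,"dy":0,"dz":-3,"wx":0,"wy":0,"wz":0},{"jaw":0,"dx":-50,"dy":0,"dz":-3,"wx":0,"wy":0,"wz":0},{"jaw":0,"dx":-77,"dy":0,"dz":-3,"wx":0,"wy":0,"wz":0},{"jaw":0,"dx":-87,"dy":0,"dz":-3,"wx":0,"wy":0,"wz":0},{"jaw":0,"dx":-87,"dy":0,"dz":-3,"wx":0,"wy":0,"wz":0},{"jaw":0,"dx":-87,"dy":0,"dz":-3,"wx":0,"wy":0,"wz":0}]'

```text
time: 17.2
tool_pos: [514.5, -27.7, 207.5]
tcp_rot: [180.0, -0.1, 4.7]
ft_force: [0.6, 0.5, 0.4]
finger_gap: 85.7
```

```bash
cat > look.py <<'E'
from h import *
import sys
k=sys.argv[1]; a=.0827
c=cam(snapshot("wrist")); s=sense(); print(s["tool_pos"].round(2),s["tcp_rot"].round(2),s["time"],s["ft_force"].round(1),s["finger_gap"].round(1))
im=c["im"][:,:,::-1].copy()
for P in [(0,90,51),(0,-90,51),(0,0,51)]:
    x=658.06+P[0]*np.cos(a)-P[1]*np.sin(a);y=-15.6+P[0]*np.sin(a)+P[1]*np.cos(a);p=proj(c,(x,y,P[2]))[0]; print(P,p.round(0))
    cv2.drawMarker(im,tuple(int(v) for v in p),(0,0,255),0,8)
cv2.imwrite(f"pics/w{k}.png",im)
c=cam(snapshot("side"));crop(c,200,120,140,100,5,f"pics/s{k}.png")
c=cam(snapshot("scene"));crop(c,280,190,140,100,5,f"pics/c{k}.png")
E
python3 look.py 9
```

```text
Traceback (most recent call last):
  File "look.py", line 4, in <module>
    c=cam(snapshot("wrist")); s=sense(); print(s["tool_pos"].round(2),s["tcp_rot"].round(2),s["time"],s["ft_force"].round(1),s["finger_gap"].round(1))
                                                                                                                             ^^^^^^^^^^^^^^^^^^^^^
AttributeError: 'float' object has no attribute 'round'
```

```bash
sed -i 's/,s\["finger_gap"\].round(1)/,s["finger_gap"]/' look.py; python3 look.py 9
```

```text
[514.76 -27.63 207.34] [ 1.7998e+02 -1.0000e-01  4.7500e+00] 17.3 [0.2 0.  0.5] 85.56465069583965
(0, 90, 51) [  34. -132.]
(0, -90, 51) [ 615. -132.]
(0, 0, 51) [ 325. -130.]
```

View pics/w9.png

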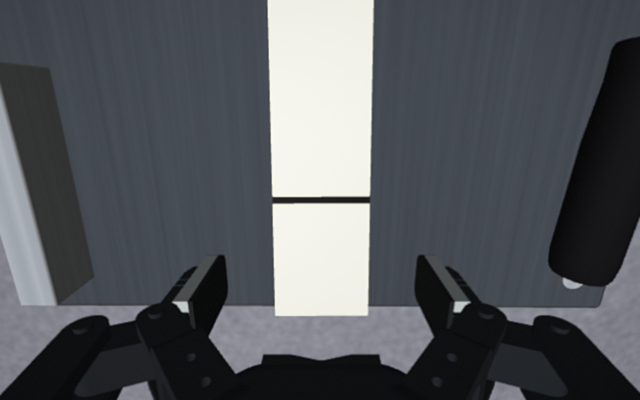

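View pics/s9.png

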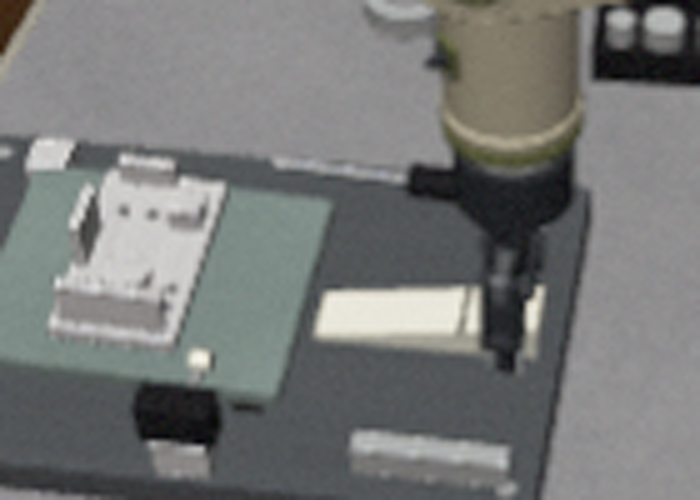

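View pics/c9.png

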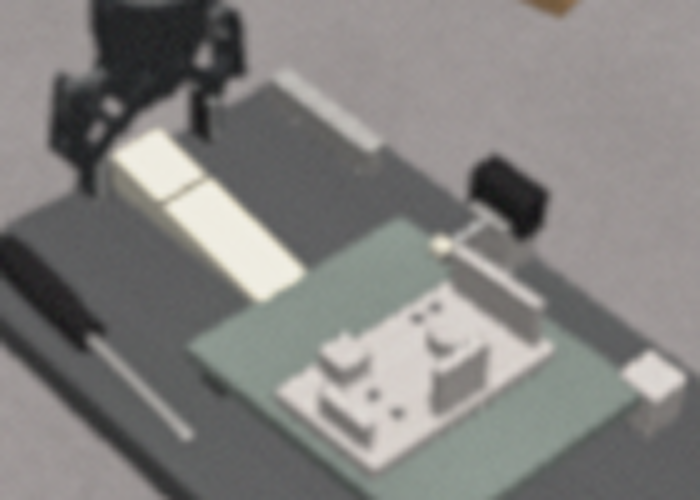

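The wedge lies flat with its thin end about 8 mm short of the edge. In the wrist picture it spans columns 272–370 with the line at row 200, square and centred between the jaws. I measure the line, then grip.

Run:
```python
from h import *
c=cam(snapshot("wrist"));a=.0827
g=c["im"].mean(2); print("line rows",[int(195+np.argmin(g[190:210,u]))-5 for u in (280,300,320,340,360)])
for nm,px,z in(("line",(320.5,199.5),50),("lineL",(275,199.5),50),("lineR",(368,199.5),50),("thick",(320.5,316),58)):
    X=onz(c,px,z)-[658.06,-15.6,0]; print(nm,(X[0]*np.cos(a)+X[1]*np.sin(a)).round(1),(-X[0]*np.sin(a)+X[1]*np.cos(a)).round(1))
```

```text
line rows [200, 200, 197, 197, 197]
line -108.2 1.5
lineL -108.3 20.3
lineR -108.2 -18.2
thick -158.9 1.4
```

Emit:
arm_command --plan '[{"jaw":1,"dx":0,"dy":0,"dz":0,"wx":0,"wy":0,"wz":0},{"jaw":1,"dx":0,"dy":0,"dz":0,"wx":0,"wy":0,"wz":0},{"jaw":1,"dx":0,"dy":0,"dz":0,"wx":0,"wy":0,"wz":0},{"jaw":1,"dx":0,"dy":0,"dz":0,"wx":0,"wy":0,"wz":0},{"jaw":1,"dx":0,"dy":0,"dz":0,"wx":0,"wy":0,"wz":0},{"jaw":1,"dx":0,"dy":0,"dz":0,"wx":0,"wy":0,"wz":0}]' --squeeze 60

```text
time: 18.05
tool_pos: [513.7, -27.6, 206.9]
tcp_rot: [180.0, -0.0, 4.7]
ft_force: [0.5, 0.1, 3.5]
finger_gap: 39.1
```

Emit:
arm_command --plan '[{"jaw":1,"dx":6,"dy":0,"dz":0,"wx":0,"wy":0,"wz":0},{"jaw":1,"dx":13,"dy":0,"dz":0,"wx":0,"wy":0,"wz":0},{"jaw":1,"dx":20,"dy":0,"dz":0,"wx":0,"wy":0,"wz":0},{"jaw":1,"dx":27,"dy":0,"dz":0,"wx":0,"wy":0,"wz":0},{"jaw":1,"dx":32,"dy":0,"dz":0,"wx":0,"wy":0,"wz":0},{"jaw":1,"dx":35,"dy":0,"dz":0,"wx":0,"wy":0,"wz":0},{"jaw":1,"dx":35,"dy":0,"dz":0,"wx":0,"wy":0,"wz":0}]'

```text
time: 18.75
tool_pos: [548.7, -24.7, 206.9]
tcp_rot: [180.0, 0.0, 4.7]
ft_force: [-1.4, 0.5, 3.5]
finger_gap: 38.9
```

Emit:
arm_command --plan '[{"jaw":1,"dx":3,"dy":0,"dz":0,"wx":0,"wy":0,"wz":0},{"jaw":1,"dx":7,"dy":0,"dz":0,"wx":0,"wy":0,"wz":0},{"jaw":1,"dx":11,"dy":0,"dz":0,"wx":0,"wy":0,"wz":0},{"jaw":1,"dx":15,"dy":0,"dz":0,"wx":0,"wy":0,"wz":0},{"jaw":1,"dx":19,"dy":0,"dz":0,"wx":0,"wy":0,"wz":0},{"jaw":1,"dx":23,"dy":0,"dz":0,"wx":0,"wy":0,"wz":0},{"jaw":1,"dx":25,"dy":0,"dz":0,"wx":0,"wy":0,"wz":0},{"jaw":1,"dx":25,"dy":0,"dz":0,"wx":0,"wy":0,"wz":0},{"jaw":1,"dx":25,"dy":0,"dz":0,"wx":0,"wy":0,"wz":0}]'

```text
time: 19.65
tool_pos: [572.1, -22.8, 206.9]
tcp_rot: [-180.0, 0.3, 4.7]
ft_force: [-14.5, -1.1, 15.1]
finger_gap: 38.6
```

```bash
python3 look.py 10
```

```text
[572.15 -22.81 206.91] [-180.      0.25    4.75] 19.7 [-13.2  -0.4  15.2] 38.65328674569317
(0, 90, 51) [75. 65.]
(0, -90, 51) [574.  65.]
(0, 0, 51) [325.  66.]
```

View pics/w10.png

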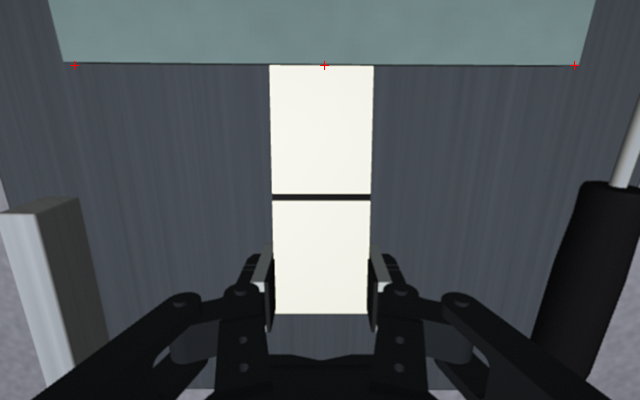

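View pics/s10.png

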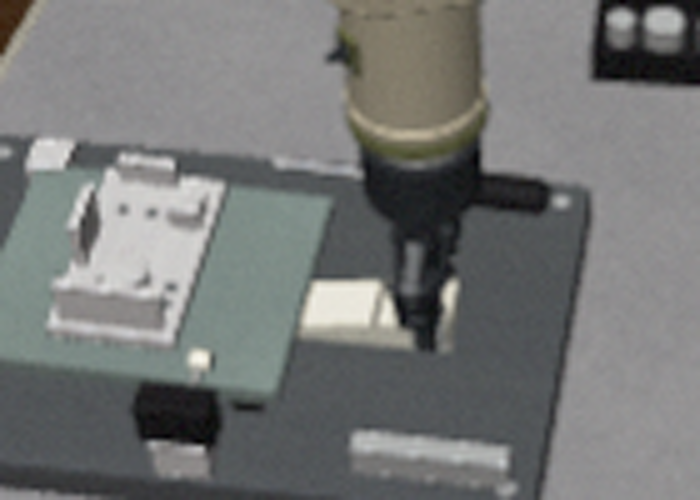

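Emit:
arm_command --plan '[{"jaw":1,"dx":4,"dy":0,"dz":0,"wx":0,"wy":0,"wz":0},{"jaw":1,"dx":8,"dy":0,"dz":0,"wx":0,"wy":0,"wz":0},{"jaw":1,"dx":12,"dy":0,"dz":0,"wx":0,"wy":0,"wz":0},{"jaw":1,"dx":16,"dy":0,"dz":0,"wx":0,"wy":0,"wz":0},{"jaw":1,"dx":20,"dy":0,"dz":0,"wx":0,"wy":0,"wz":0},{"jaw":1,"dx":24,"dy":0,"dz":0,"wx":0,"wy":0,"wz":0},{"jaw":1,"dx":28,"dy":0,"dz":0,"wx":0,"wy":0,"wz":0},{"jaw":1,"dx":31,"dy":0,"dz":0,"wx":0,"wy":0,"wz":0},{"jaw":1,"dx":33,"dy":0,"dz":0,"wx":0,"wy":0,"wz":0},{"jaw":1,"dx":33,"dy":0,"dz":0,"wx":0,"wy":0,"wz":0},{"jaw":1,"dx":33,"dy":0,"dz":0,"wx":0,"wy":0,"wz":0}]'

```text
time: 20.9
tool_pos: [604.6, -20.1, 206.9]
tcp_rot: [-180.0, 0.3, 4.7]
ft_force: [-18.2, -1.5, 18.2]
finger_gap: 38.5
```

```bash
python3 look.py 11
```

```text
[604.55 -20.15 206.9 ] [-179.99    0.34    4.74] 20.95 [-17.9  -1.4  18.9] 38.55733491987515
(0, 90, 51) [ 94. 154.]
(0, -90, 51) [555. 155.]
(0, 0, 51) [324. 155.]
```

View pics/w11.png

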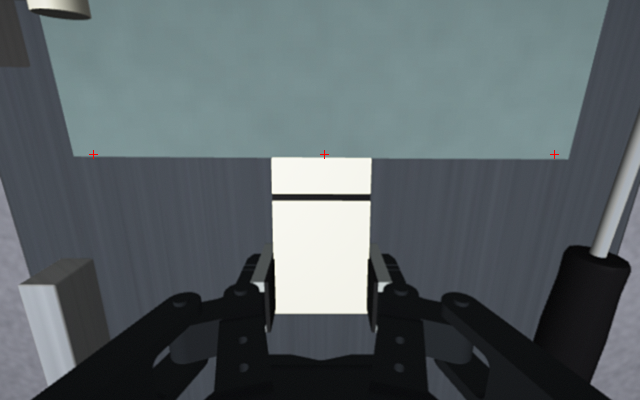

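View pics/s11.png

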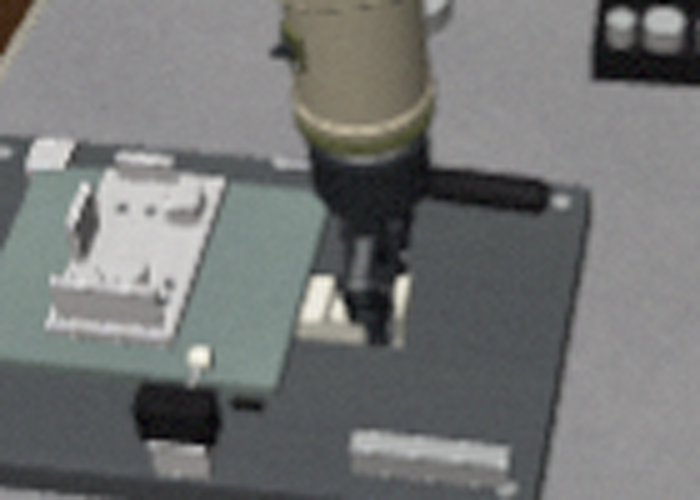

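Emit:
arm_command --plan '[{"jaw":1,"dx":2,"dy":0,"dz":0,"wx":0,"wy":0,"wz":0},{"jaw":1,"dx":4,"dy":0,"dz":0,"wx":0,"wy":0,"wz":0},{"jaw":1,"dx":6,"dy":0,"dz":0,"wx":0,"wy":0,"wz":0},{"jaw":1,"dx":8,"dy":0,"dz":0,"wx":0,"wy":0,"wz":0},{"jaw":1,"dx":10,"dy":0,"dz":0,"wx":0,"wy":0,"wz":0},{"jaw":1,"dx":12,"dy":0,"dz":0,"wx":0,"wy":0,"wz":0},{"jaw":1,"dx":13,"dy":0,"dz":0,"wx":0,"wy":0,"wz":0},{"jaw":1,"dx":14,"dy":0,"dz":0,"wx":0,"wy":0,"wz":0},{"jaw":1,"dx":14,"dy":0,"dz":0,"wx":0,"wy":0,"wz":0},{"jaw":1,"dx":14,"dy":0,"dz":0,"wx":0,"wy":0,"wz":0}]'

```text
time: 22.05
tool_pos: [618.3, -19.0, 206.9]
tcp_rot: [-180.0, 0.4, 4.7]
ft_force: [-21.2, -1.8, 18.0]
finger_gap: 38.9
```

```bash
python3 look.py 12
```

```text
[618.27 -19.01 206.93] [-179.99    0.39    4.75] 22.1 [-21.   -1.9  18.8] 38.95962061408629
(0, 90, 51) [101. 188.]
(0, -90, 51) [547. 188.]
(0, 0, 51) [324. 188.]
```

View pics/w12.png

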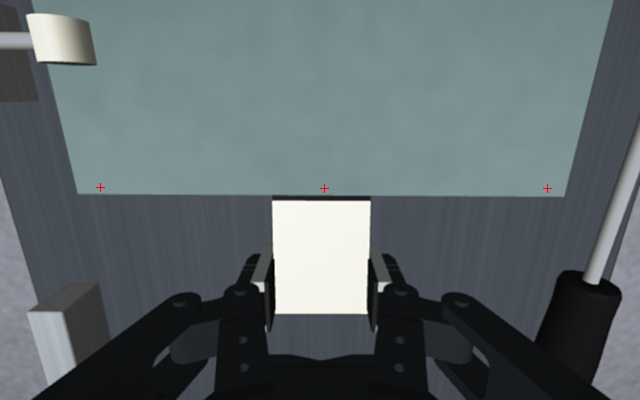

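View pics/s12.png

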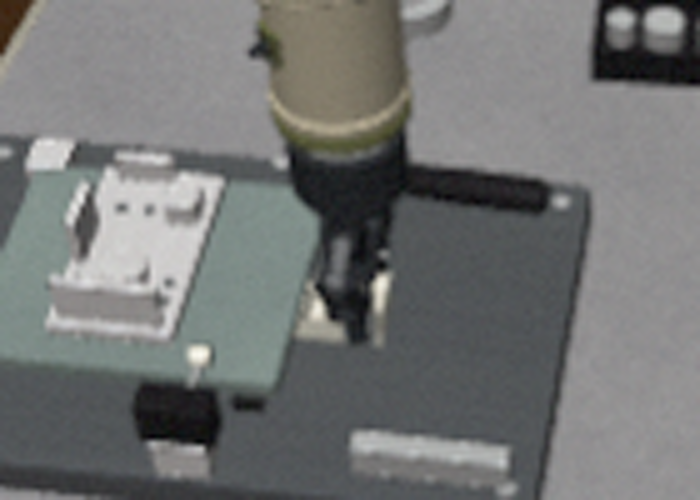

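Run:
```python
from h import *
c=cam(snapshot("wrist"));a=.0827
for z in (58,59,60,61,62,63,64):
    f=lambda y:proj(c,(658.06-y*np.sin(a),-15.6+y*np.cos(a),z))[0]
    print(z,f(90).round(1),f(-90).round(1),(f(-90)-f(90))[0].round(1))
g=c["im"].astype(int); r=190
row=g[r]; gr=row[:,1]-row[:,0]
print([ (u,row[u].tolist()) for u in list(range(72,84))+list(range(558,572))])
```

```text
58 [ 88.8 192.9] [559.7 193.2] 470.9
59 [ 87.  193.7] [561.6 193.9] 474.6
60 [ 85.1 194.4] [563.5 194.7] 478.4
61 [ 83.2 195.2] [565.4 195.5] 482.2
62 [ 81.3 196. ] [567.4 196.3] 486.1
63 [ 79.4 196.8] [569.4 197.1] 490.0
64 [ 77.4 197.6] [571.4 197.9] 494.0
[(72, [70, 75, 82]), (73, [71, 77, 84]), (74, [71, 76, 84]), (75, [72, 78, 85]), (76, [84, 95, 100]), (77, [115, 135, 137]), (78, [126, 149, 151]), (79, [128, 149, 151]), (80, [128, 150, 151]), (81, [127, 149, 151]), (82, [127, 148, 150]), (83, [127, 149, 151]), (558, [126, 147, 149]), (559, [127, 148, 150]), (560, [125, 147, 149]), (561, [125, 147, 149]), (562, [127, 148, 149]), (563, [125, 149, 150]), (564, [121, 144, 146]), (565, [101, 117, 121]), (566, [77, 86, 92]), (567, [69, 74, 82]), (568, [70, 76, 83]), (569, [72, 78, 86]), (570, [72, 77, 86]), (571, [73, 80, 86])]
```

The line is about 3 mm in front of the edge and the plate top is at z≈62, which is level. I release.

Emit:
arm_command --plan '[{"jaw":0.4,"dx":0,"dy":0,"dz":0,"wx":0,"wy":0,"wz":0},{"jaw":0,"dx":0,"dy":0,"dz":0,"wx":0,"wy":0,"wz":0},{"jaw":0,"dx":0,"dy":0,"dz":0,"wx":0,"wy":0,"wz":0},{"jaw":0,"dx":0,"dy":0,"dz":0,"wx":0,"wy":0,"wz":0},{"jaw":0,"dx":0,"dy":0,"dz":0,"wx":0,"wy":0,"wz":0},{"jaw":0,"dx":0,"dy":0,"dz":-10,"wx":0,"wy":0,"wz":0},{"jaw":0,"dx":-5,"dy":0,"dz":-35,"wx":0,"wy":0,"wz":0},{"jaw":0,"dx":-15,"dy":0,"dz":-70,"wx":0,"wy":0,"wz":0},{"jaw":0,"dx":-15,"dy":0,"dz":-70,"wx":0,"wy":0,"wz":0},{"jaw":0,"dx":-15,"dy":0,"dz":-70,"wx":0,"wy":0,"wz":0}]'

```text
time: 23.25
tool_pos: [605.8, -20.1, 279.0]
tcp_rot: [180.0, -0.2, 4.7]
ft_force: [-0.0, -0.4, -0.4]
finger_gap: 85.6
```

```bash
python3 look.py 13
python3 - <<'E'
from h import *
c=cam(snapshot("wrist"));a=.0827
for z in (57,59,61,62,63,65):
    f=lambda y:proj(c,(658.06-y*np.sin(a),-15.6+y*np.cos(a),z))[0]
    print(z,f(90).round(1),f(-90).round(1),(f(-90)-f(90))[0].round(1))
E
```

```text
[605.33 -19.97 277.41] [ 1.7999e+02 -6.0000e-02  4.7400e+00] 23.3 [-0.2  0.   0.1] 85.65080991359991
(0, 90, 51) [175. 140.]
(0, -90, 51) [470. 140.]
(0, 0, 51) [323. 140.]
57 [168.  137.9] [479.  138.1] 311.0
59 [166.5 138.4] [480.7 138.5] 314.2
61 [164.8 138.8] [482.3 139. ] 317.5
62 [164. 139.] [483.2 139.2] 319.2
63 [163.2 139.2] [484.1 139.4] 320.9
65 [161.5 139.6] [485.8 139.8] 324.3
```

View pics/w13.png

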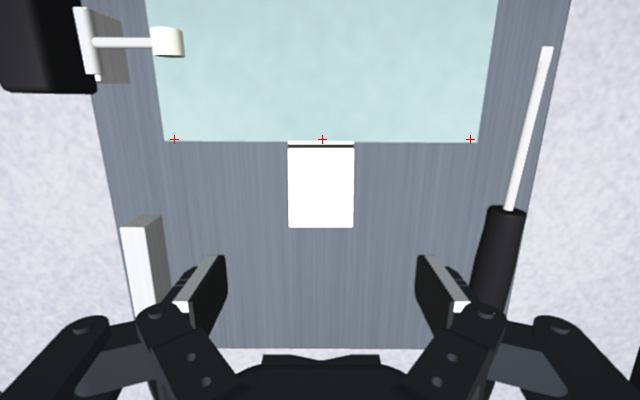

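View pics/c13.png

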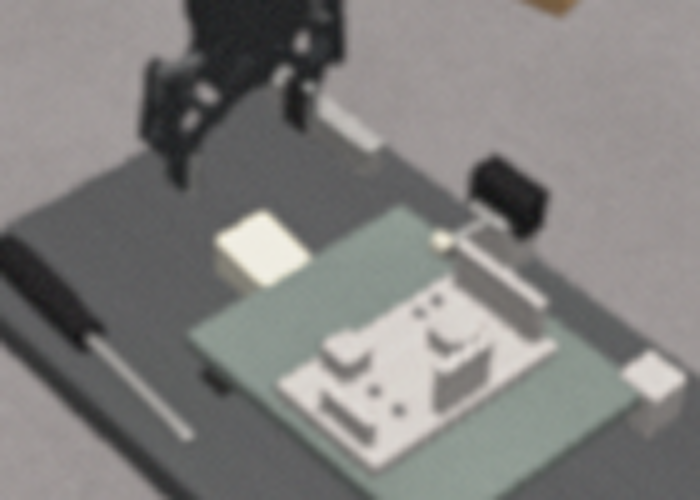

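Run:
```python
from h import *
for i in range(3):
    c=cam(snapshot("wrist"));s=sense()
a=.0827; print(s["tool_pos"],s["time"])
im=c["im"]; col=im[125:240,300:342].mean((1,2))
print([(125+i,int(v)) for i,v in enumerate(col) if 8<i<28])
for r in range(139,150): print(r,im[r,300:342].mean((0)).astype(int), end=' ')
d=np.argmin(col[14:30])+139; 
for nm,px,z in(("line",(321,d+.3),50),("thick",(321,227.5),58)):
    X=onz(c,px,z)-[658.06,-15.6,0]; print(nm,px,(X[0]*np.cos(a)+X[1]*np.sin(a)).round(1),(-X[0]*np.sin(a)+X[1]*np.cos(a)).round(1))
row=im[136].astype(int).mean(1); print([(u,int(row[u])) for u in list(range(156,172))+list(range(472,488))])
for z in (57,59,60,61,62,63):
    f=lambda y:proj(c,(658.06-y*np.sin(a),-15.6+y*np.cos(a),z))[0]
    print(z,f(90).round(1),f(-90).round(1))
crop(c,120,0,400,240,2,"pics/w14.png")
```

```text
[604.96260072 -19.92480388 275.6290991 ] 23.6
[(134, 215), (135, 215), (136, 213), (137, 230), (138, 254), (139, 255), (140, 255), (141, 202), (142, 71), (143, 53), (144, 105), (145, 239), (146, 255), (147, 255), (148, 255), (149, 255), (150, 255), (151, 255), (152, 255)]
139 [255 255 255] 140 [255 255 255] 141 [207 206 192] 142 [70 70 72] 143 [51 50 56] 144 [107 107 103] 145 [243 242 232] 146 [255 255 255] 147 [255 255 255] 148 [255 255 255] 149 [255 255 255] line (321, np.float64(143.3)) -3.9 1.5
thick (321, 227.5) -55.4 1.4
[(156, 144), (157, 143), (158, 141), (159, 137), (160, 146), (161, 183), (162, 219), (163, 224), (164, 223), (165, 222), (166, 223), (167, 223), (168, 223), (169, 223), (170, 224), (171, 225), (472, 222), (473, 222), (474, 222), (475, 222), (476, 222), (477, 222), (478, 222), (479, 223), (480, 223), (481, 210), (482, 172), (483, 137), (484, 129), (485, 131), (486, 133), (487, 135)]
57 [167.8 137.9] [479.3 138.1]
59 [166.2 138.3] [480.9 138.5]
60 [165.4 138.5] [481.8 138.7]
61 [164.6 138.7] [482.6 138.9]
62 [163.8 139. ] [483.5 139.1]
63 [163.  139.2] [484.3 139.4]
```

View pics/w14.png

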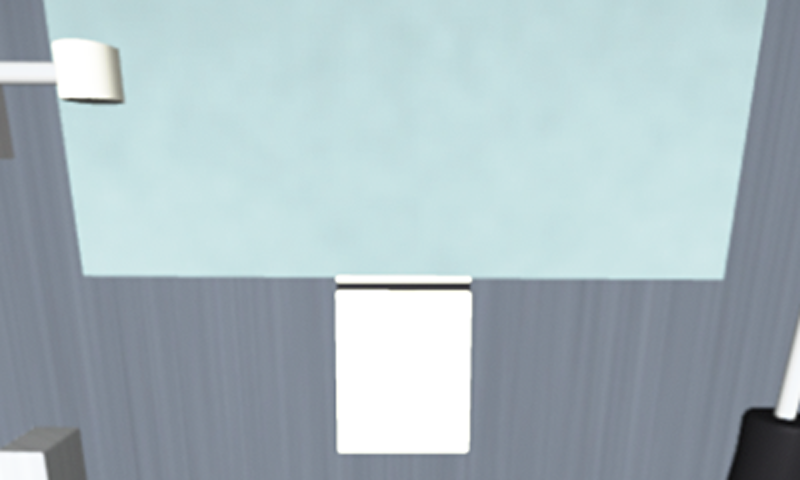

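Emit:
arm_command --plan '[{"jaw":0,"dx":-15,"dy":0,"dz":-30,"wx":0,"wy":0,"wz":0},{"jaw":0,"dx":-15,"dy":0,"dz":-30,"wx":0,"wy":0,"wz":0},{"jaw":0,"dx":-15,"dy":0,"dz":-30,"wx":0,"wy":0,"wz":0},{"jaw":0,"dx":-15,"dy":0,"dz":-30,"wx":0,"wy":0,"wz":0},{"jaw":0,"dx":-15,"dy":0,"dz":-30,"wx":0,"wy":0,"wz":0},{"jaw":0,"dx":-15,"dy":0,"dz":-30,"wx":0,"wy":0,"wz":0},{"jaw":0,"dx":-15,"dy":0,"dz":-30,"wx":0,"wy":0,"wz":0}]'

```text
time: 24.3
tool_pos: [590.2, -21.2, 306.1]
tcp_rot: [-180.0, 0.1, 4.7]
ft_force: [-0.5, 0.2, 0.7]
finger_gap: 85.3
```

Run:
```python
from h import *
c=cam(snapshot("wrist"));s=sense();a=.0827; print(s["tool_pos"],s["time"],s["ft_force"])
im=c["im"].astype(float).mean(2)
f=lambda x,y,z:proj(c,(658.06+x*np.cos(a)-y*np.sin(a),-15.6+x*np.sin(a)+y*np.cos(a),z))[0]
p=f(-4,1.5,50); print("pred line -4:",p); u=int(p[0]); print([(r,int(im[r,u-10:u+10].mean())) for r in range(int(p[1])-8,int(p[1])+8)])
S=cam(snapshot("side")); d=cv2.imread("pics/side0.png")
A=d[160:230,190:330]; B=S["im"][160:230,190:330,::-1]
cv2.imwrite("pics/cmp.png",cv2.resize(np.vstack([A,B]),None,fx=4,fy=4,interpolation=cv2.INTER_CUBIC))
```

```text
[590.25062141 -21.17877543 306.26818921] 24.35 [ 0.24913337 -0.78393547 -0.41568   ]
pred line -4: [320.76331033 116.06666144]
[(108, 215), (109, 244), (110, 255), (111, 255), (112, 255), (113, 255), (114, 168), (115, 49), (116, 66), (117, 196), (118, 255), (119, 255), (120, 255), (121, 255), (122, 255), (123, 255)]
```

View pics/cmp.png

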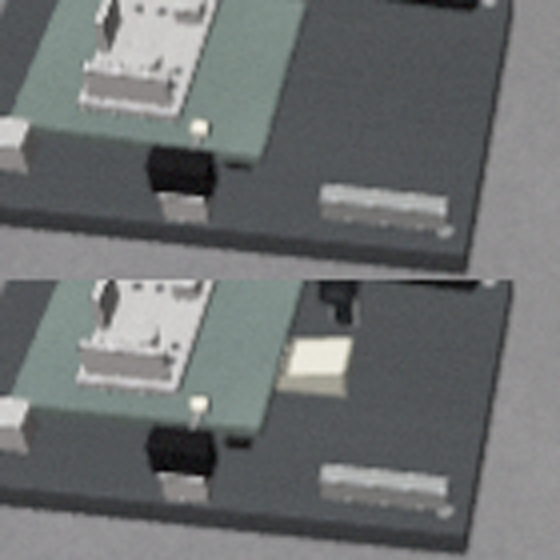

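The line stays about 4 mm in front of the edge and stable. The lower half of the side comparison shows the roller and plate raised, with the bystanders unmoved. I hand in.

```bash
python3 -c "
from bench import *
print(hand_in())"
```

```text
the job is handed in; nothing more can be done
None
```

The white wedge is jammed under the middle of the plate's front edge and holds the plate level. I handed the job in at about 24.4 s, with the gripper open and touching nothing.

- **Regrip:** My first grip on the thin end was too low, with the fingertips about 10 mm below the underside, so the wedge could not be laid flat. I put it back in the cradle, regripped higher, and then carried it to the stage.
- **Laying down and driving:** The wedge lay flat with its thin end about 8 mm short of the edge, and I let go of it there. I then gripped the thick end and drove it straight in. The driving force rose to about 21 N.
- **Last checks:** The black line is about 4 mm in front of the edge, and did not move in the second after release. The plate's top front edge is at z ≈ 62 mm, which is the level height. The bar and switch looked unmoved in the side picture.
- **Not measured directly:** The lever angle is worked out from the lift as about 0.10 rad, past the click at 0.07 and below overtravel at 0.18. The roller had only visibly risen by about 1 pixel, so I had no direct reading of the click.

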